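Fit the drip tray and hang the rinsed bottle to dry

TASK

Pick up the drip tray, turn it end for end and slide it nose first between the rails of the drying stand until its end board meets the rail ends. Then take the rinsed bottle from its cradle, turn it mouth down and lower it gently over the slim peg of the stand until its mouth rests on the collar at the peg's foot; let go and leave it standing straight. Leave the cup, the jar and the brush where they are.

Things in the scene. Friction and masses are not known exactly. Their poses are not given: they have to be found in the camera images.
- rack: Aluminium drying stand, fixed, 122 mm wide (x), 150 mm long (y). Origin on the bench under its centre. Two rails along y from -75 to +75 mm, 28 mm high, clear channel 98 mm wide; open entrance at the +y end. From y = -75 to +10 mm the rails rise to 46 mm and carry a slatted bridge with two pegs; the tray goes under it (40 mm clear). Tray home: end board's centre at x = 0, y = +80 mm.
- peg_slim: Slim drying peg, fixed upright on the bridge: 12 mm diameter, top 10 mm tapering to 6 mm. Origin at the centre of its foot on the bridge (46 mm above the bench), z up: collar of 32 mm diameter from 0 to 4 mm, tip at 70 mm. The bottle's rim ends on the collar's top. The two pegs stand 56 mm apart at the stand's x = +-28 mm, y = -35 mm; which is which varies.
- peg_thick: The other peg, 26 mm diameter, same height, collar and origin; for wide jars, too thick for the bottle's neck.
- tray_board (a point): Centre of the end board of the loose white drip tray (0.2 kg): 124 mm wide (x), 10 mm thick (y), 52 mm high, this point 26 mm above the underside. Grip the board from above across its 10 mm. From here the tray runs along its own -y, 90 mm wide, walls 22 mm high. The board is too wide for the channel. At the start it faces the stand; when home the tray's axes agree with the stand's.
- tray_nose (a point): Middle of the outer face of the tray's narrow nose, the other end, 150 mm along the tray's -y from the middle of the end board and 11 mm above the underside; same axes as tray_board. The tray narrows from 90 to 66 mm over the last 25 mm.
- bottle_mid (a point): Centre of the loose brown narrow-necked bottle (0.13 kg), on its axis half-way along. Own x points to the mouth. Length 145 mm: base at x = -72.5, mouth at +72.5 mm. Body 44 mm diameter from the base to x = +23.5 mm, shoulder to +39.5 mm, then neck. At the start it lies level in its cradle, axis 50 mm above the bench, mouth pointing away from the robot.
- bottle_mouth (a point): Centre of the bottle's open mouth, in the plane of its rim; same axes as bottle_mid. The neck is 26 mm outside with a 19 mm bore; open and clear to 73 mm deep.
- cradle: White plastic cradle, fixed, 120 mm by 70 mm base plate 6 mm thick, origin on the bench under its centre, x along the bottle. Two V-shaped cheeks 10 mm thick, about 33 mm high, carry the bottle's body at cradle x = -58 and +16 mm; between them there is free room for fingers on both sides of the bottle.
- cup: White plastic cup standing, 68 mm diameter, 75 mm high; bystander. Origin under its base.
- jar: Clear jar with white lid standing, 56 mm diameter, 62 mm high; bystander. Origin under its base.
- brush_grip (a point): Cleaning brush lying on the bench, 170 mm long; bystander. Point on its handle.
Things that resemble listed ones, but are neither listed nor needed, are in the scene too. Of the things that look like the part that bears bottle_mid, the middle-sized one is meant.

How it is judged:
On the way, in this order (a step that is already met when the one before it is completed fails the run):
1. the tray is fully home in the rails, nose first (x of tray_board in the frame of rack between -0.008 and 0.008 m and y of tray_board in the frame of rack between 0.07 and 0.086 m and height (world z) of tray_board below 0.031 m and angle between tray_board's own z axis and vertical below 0.06 rad and y of tray_nose in the frame of rack below -0.06 m), for 0.2 s.
2. the bottle stands mouth down over the slim peg with its mouth on the collar (horizontal distance between bottle_mouth and peg_slim below 0.007 m and z of bottle_mouth in the frame of peg_slim between -0.002 and 0.008 m and angle between bottle_mid's own x axis and vertical above 3.04 rad), for 0.2 s.
At the end, for the whole second after the job is handed in: The tray lies flat between the rails, nose inward, its end board within 6 mm of the rail ends; the bottle stands mouth down over the slim peg, its mouth within 4 mm of the collar and 7 mm of the peg's axis, straight to 0.1 rad, both at rest and released (all of step 1 and all of step 2 and linear speed of each of bottle, tray below 0.02 m/s); the robot touches nothing.
It fails at once if the cup is moved by more than 40 mm (distance of cup from where it was at the start of the episode above 0.04 m).
It fails at once if the jar is moved by more than 40 mm (distance of jar from where it was at the start of the episode above 0.04 m).
It fails at once if the brush is moved by more than 40 mm (distance of brush_grip from where it was at the start of the episode above 0.04 m).
It fails at once if the bottle is slammed or forced (over 45 N) against the slim peg (contact force between bottle and peg_slim above 45 N).
It also fails if it takes over 64 s, if anything falls off the work surface, if the arm or the gripper's body presses on something with over 40 N, if the wrist force passes 120 N, or if a joint passes its speed limit or range.

ROBOT

A 6-joint arm with a two-finger parallel gripper is mounted at the origin on the work surface. World frame = base frame: x ahead of the robot, y to its left, z up, the work surface at z = 0. Lengths are in m, angles in rad, forces in N, time in s.
With the tool pointing down it reaches from about 0.35 to 0.85 m from the base axis. Payload 8.1 kg.
Tool frame: the origin (TCP) lies on the centre line of the jaws, within the pads' length; the fingertips stand 19 mm ahead of it and the grasp point (between the pads) is the TCP (robot.tips_ahead is the distance from the TCP to the fingertips, in m); y points along the fingers, z is the direction in which the jaws open and shut, and the axes are right-handed (so a half turn about y gives the same grasp; the last joint's range is limited). The gripper opens to 93 mm and grips with 3 to 60 N. Pads are 15 mm wide; open, the fingers measure 128 mm over their backs; the gripper's body (75 mm by 188 mm) begins 65 mm behind the grasp point.
Start: joints at [-1.434, 0.13, 1.488, -0, 1.523, -0.085], TCP at [0.132, -0.585, 0.238] pointing down, gripper open.
Joint ranges: [-2.96, 2.96], [-0.89, 2.26], [0.02, 2.5], [-1.34, 4.48], [0, 2.73], [-2.66, 2.66]. Speed limits (rad/s): [2.39, 2.39, 2.79, 3.14, 3.14, 3.14].

INTERFACE

Orientations are given as a rotation vector (axis times angle).
In Python, from plant import robot, imaging, models gives the robot as it stands.
- The arm moves only by the tool carry_out, never from a script. Its argument "motion" is one flat list of numbers, 7 for each row, row after row: the shift along the tool's x, y, z in m, then the turn, a rotation vector about the tool's x, y, z in degrees, then the opening, from -1 (shut) to 1 (fully open). A call has exactly 5 rows; each row shifts and turns the pose as measured when the row begins, along the tool's axes as they then stand; what a row does not reach is not made up. A row lasts 1/10 s, in which the tool goes at most 50 mm and 8.59 degrees, less where a joint would pass 70% of its speed; a pose out of reach is approached as far as the arm can. A call is refused whole if a number of a shift passes 0.05 or a number of a turn 8.59, either way. A call with a gripper value outside its range is refused whole. The fingers move at their own pace and stop on an object; "squeeze" is the grip in N (left out, the last holds). Time passes only in rows, so rows that do not move let the fingers close, or fill a call up. It gives the time, the measured TCP pose, the force and the opening at its end, in the units of the state.
- robot.read_state(): the state, without advancing time (a new reading comes with each control period).
- imaging.read_camera(name): name is "scene" or "top" or "wrist"; returns the picture (480x640x3 uint8, blue, green, red); there is no depth.
- imaging.camera_model(name): a dict with "K" (3x3 intrinsics, pixels), "k1" (the pictures are not rectified: a ray, as slopes to the right and down, at radius r is drawn at 1 + k1 r^2 times it, then the intrinsics apply), "position" and "orientation" of the camera in the world. Camera axes: x right, y down, z forward; pixel columns grow to the right and rows downward; lengths in m; the calibration is good to about 2 mm. A picture is of the moment at which its call begins: read the wrist's pose just before it. camera_model takes no time and is no camera call; for the wrist camera it gives the pose at the moment of the call.
- robot.close_job(): hands the job in, once; it reports no verdict.
Trained networks look in the newest picture that a camera, given by its name, has taken for a name from the list of things; names that differ only in an ending like _2 or _b are one class to them, and where a whole thing is asked for, a point or a joint stands for the part that bears it (a point fixed in the world has none). Each returns a list of dicts, best first, with "confidence" (0 to 1); they miss things now and then, are a little off and sometimes report something else, mostly with a low value. They report only what shows in the picture. A call takes as long as a camera call. They do not tell look-alikes from the thing itself.
- models.outline_of(camera, thing): "pixels" (480x640 bool, what is visible of it) and "pixel" ([column, row] in pixels, amid what is visible of it).
The state is a dict: "t": time; "q": joint angles; "dq": joint speeds; "joint_torque": joint torques, N m; "tool_pos": TCP position; "orientation": TCP orientation; "force": force on the tool from outside, world axes, zero at the start; "wrist_torque": the same for the moment, N m; "opening": finger opening in m.
Only numpy, scipy, OpenCV 4.12 (cv2) and the standard library are available. Lean on these libraries where they do the work, as an engineer would, in place of code of your own. Each camera call takes 0.05 s, during which the arm holds its last target.

## Working session

There is one attempt and no reset: what is moved stays moved. The work goes in short steps, Python scripts to look and compute and a tool call to move; the robot and the scene stay as the last step left them, time stands still between calls to the robot, and variables do not carry over. Pictures are saved under pics/ and viewed, and the job is handed in when it is done.

Besides the shell and the picture viewer there is one more tool, called after "Emit:" as name(argument=value, ...) on one line, values as JSON. carry_out: Moves the arm, as the interface text tells. Its arguments: {"type":"object","properties":{"motion":{"type":"array","items":{"type":"number"}},"squeeze":{"type":"number"}},"required":["motion"]}

```bash
ls; mkdir -p pics; python3 - <<'E'
from plant import robot, imaging, models
import cv2
s=robot.read_state(); print(s)
for c in ["scene","top","wrist"]:
    im=imaging.read_camera(c); cv2.imwrite(f"pics/{c}0.png",im)
    m=imaging.camera_model(c); print(c,m)
E
```

```text
pics
{'t': 0.0, 'q': array([-1.43439892e+00,  1.31140084e-01,  1.48923912e+00, -1.99055726e-05,
        1.52298628e+00, -8.53822206e-02]), 'dq': array([-0.00035856,  0.00043546, -0.00058693, -0.00114128, -0.00101593,
       -0.00087692]), 'joint_torque': array([ 1.83975135e-03, -5.59845757e+01, -4.91751122e+01,  7.68517354e-02,
        3.57935694e-02, -1.50328806e-04]), 'tool_pos': array([ 0.13193473, -0.58478807,  0.23662205]), 'orientation': array([-0.23436331,  2.10605671, -2.1023056 ]), 'force': array([-0.75514857, -0.42607449,  0.27573912]), 'wrist_torque': array([ 0.03670189, -0.04881261, -0.00603353]), 'opening': 0.0929812221918117}
scene {'K': array([[542.02498991,   0.        , 325.2181783 ],
       [  0.        , 542.02498991, 240.53546875],
       [  0.        ,   0.        ,   1.        ]]), 'k1': -0.016700281600047082, 'position': array([1.50232719, 0.23151456, 0.81295318]), 'orientation': array([-1.47905974, -1.89308829,  0.91660714])}
top {'K': array([[436.35356707,   0.        , 325.80301671],
       [  0.        , 436.35356707, 241.48665611],
       [  0.        ,   0.        ,   1.        ]]), 'k1': -0.03244321090664693, 'position': array([0.41927168, 0.02935446, 1.22051477]), 'orientation': array([-2.20222722,  2.15118143, -0.13251278])}
wrist {'K': array([[352.32179476,   0.        , 317.93872457],
       [  0.        , 352.32179476, 240.11906247],
       [  0.        ,   0.        ,   1.        ]]), 'k1': 0.002360383080814286, 'position': array([ 0.2130474 , -0.56610015,  0.38457375]), 'orientation': array([ 2.26031916, -1.80807241, -0.27575326])}
```

View pics/scene0.png

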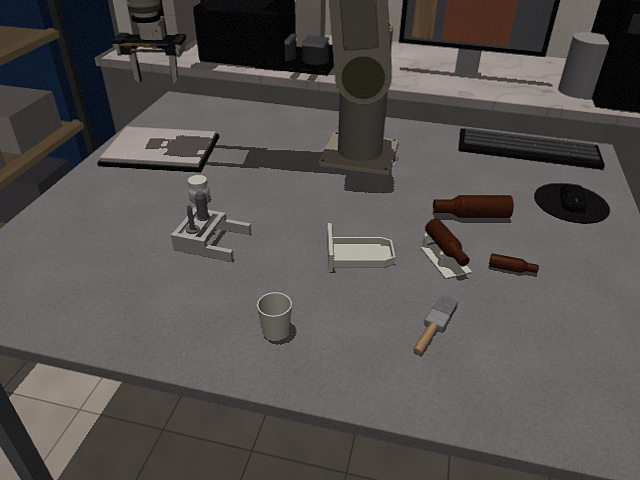

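View pics/top0.png

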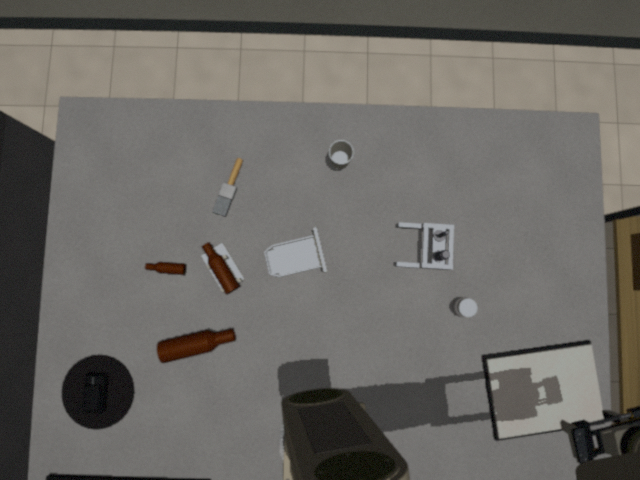

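View pics/wrist0.png

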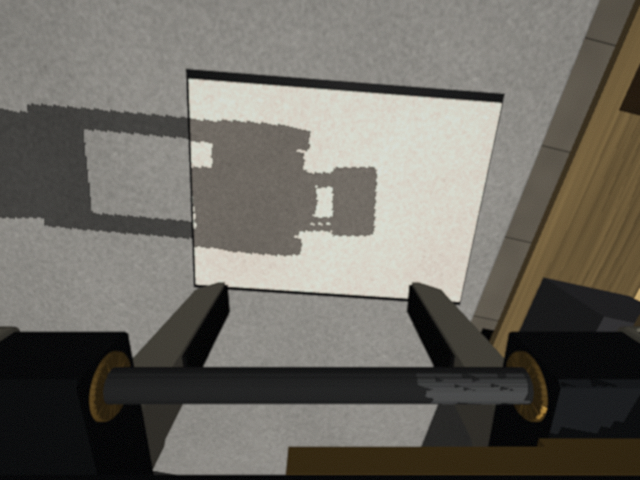

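```bash
cat > h.py <<'E'
import numpy as np, cv2, pickle
from scipy.spatial.transform import Rotation as Rn
def proj(m,P):
    P=np.atleast_2d(P).astype(float); R=Rn.from_rotvec(m["orientation"]).as_matrix()
    c=(P-m["position"])@R; s=c[:,:2]/c[:,2:]; r2=(s**2).sum(1,keepdims=True)
    s=s*(1+m["k1"]*r2); K=m["K"]; return s@K[:2,:2].T+K[:2,2]
def ray(m,uv):
    K=m["K"]; d=(np.atleast_2d(uv)-K[:2,2])/np.array([K[0,0],K[1,1]]); s=d.copy()
    for _ in range(8): s=d/(1+m["k1"]*(s**2).sum(1,keepdims=True))
    v=np.c_[s,np.ones(len(s))]@Rn.from_rotvec(m["orientation"]).as_matrix().T
    return v
def onz(m,uv,z):
    v=ray(m,uv); t=(z-m["position"][2])/v[:,2:]; return m["position"]+t*v
def tri(m1,u1,m2,u2):
    a=ray(m1,u1)[0];b=ray(m2,u2)[0]
    A=np.c_[a,-b]; x=np.linalg.lstsq(A,m2["position"]-m1["position"],rcond=None)[0]
    p=m1["position"]+x[0]*a;q=m2["position"]+x[1]*b; return (p+q)/2,np.linalg.norm(p-q)
E
python3 - <<'E'
from plant import robot, imaging, models
from h import *
out={}
for c in ["top","scene"]:
    im=imaging.read_camera(c); m=imaging.camera_model(c)
    for t in ["rack","tray_board","bottle_mid","cradle","peg_slim","peg_thick","cup","jar","brush_grip"]:
        ds=models.outline_of(c,t)
        out[c,t]=ds
        for d in ds:
            ys,xs=np.where(d["pixels"])
            print(c,t,round(d["confidence"],2),np.round(d["pixel"],1),len(xs),xs.min(),xs.max(),ys.min(),ys.max(), np.round(onz(m,[d["pixel"]],0.03)[0],3))
    out[c]=im; out[c,"m"]=m
pickle.dump(out,open("o.pkl","wb"))
im=out["top"]
cv2.imwrite("pics/rk.png",cv2.resize(im[210:290,380:470],None,fx=8,fy=8,interpolation=cv2.INTER_CUBIC)[:600,:720])
cv2.imwrite("pics/tr.png",cv2.resize(im[220:300,190:335],None,fx=5.5,fy=5.5,interpolation=cv2.INTER_CUBIC))
cv2.imwrite("pics/rks.png",cv2.resize(out["scene"][165:270,160:270],None,fx=5.5,fy=5.5,interpolation=cv2.INTER_CUBIC))
E
```

```text
top rack 0.69 [429.5 247.7] 1194 395 454 222 269 [ 0.533 -0.277  0.03 ]
top rack 0.54 [223.2 259.4] 336 203 242 244 281 [0.487 0.287 0.03 ]
top tray_board 0.63 [295.1 255.3] 1885 264 326 228 277 [0.503 0.092 0.03 ]
top bottle_mid 0.81 [220.4 268.8] 735 203 238 243 293 [0.461 0.294 0.03 ]
top bottle_mid 0.81 [167.5 268.9] 469 144 187 261 274 [0.458 0.438 0.03 ]
top bottle_mid 0.71 [191.4 346.3] 1582 156 235 329 362 [0.253 0.362 0.03 ]
top cradle 0.72 [224.6 258.5] 465 202 243 243 288 [0.49  0.284 0.03 ]
top cradle 0.4 [297.3 255.9] 1846 265 325 228 276 [0.502 0.086 0.03 ]
top peg_thick 0.54 [440.6 253.2] 162 433 449 250 261 [ 0.518 -0.308  0.03 ]
top cup 0.59 [342.  152.3] 569 329 353 139 168 [ 0.796 -0.031  0.03 ]
top jar 0.58 [460.8 308.7] 396 452 476 297 317 [ 0.368 -0.363  0.03 ]
top brush_grip 0.76 [226.  194.9] 575 213 240 159 215 [0.666 0.288 0.03 ]
scene rack 0.92 [203.4 237.6] 1908 171 251 208 261 [ 0.567 -0.274  0.03 ]
scene rack 0.56 [198.  186.1] 357 188 209 175 200 [ 0.356 -0.382  0.03 ]
scene tray_board 0.69 [357.4 253.7] 2186 327 394 223 272 [0.533 0.092 0.03 ]
scene tray_board 0.48 [444.  242.1] 934 425 469 219 265 [0.437 0.284 0.03 ]
scene bottle_mid 0.85 [444.8 239. ] 945 425 469 219 266 [0.424 0.286 0.03 ]
scene bottle_mid 0.57 [480.7 208.9] 1651 432 512 194 218 [0.268 0.369 0.03 ]
scene bottle_mid 0.45 [208.6 234.4] 1791 172 251 208 260 [ 0.552 -0.267  0.03 ]
scene cradle 0.73 [445.  263.3] 794 422 471 234 277 [0.516 0.292 0.03 ]
scene peg_slim 0.66 [190.9 222.6] 198 186 198 206 233 [ 0.518 -0.328  0.03 ]
scene peg_thick 0.52 [203.5 204.5] 300 196 209 191 220 [ 0.436 -0.331  0.03 ]
scene cup 0.56 [274.3 314.3] 1355 257 291 292 340 [ 0.768 -0.033  0.03 ]
scene brush_grip 0.87 [435.2 319.3] 995 414 456 296 354 [0.7   0.283 0.03 ]
```

View pics/rk.png

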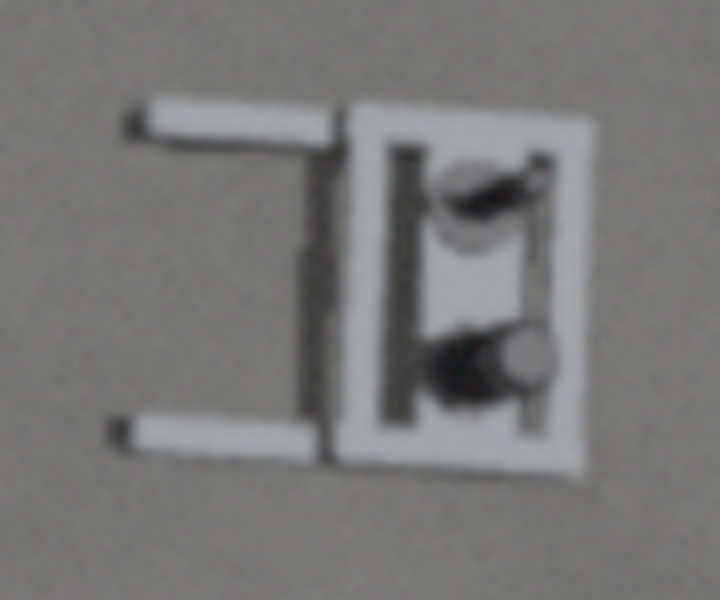

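View pics/tr.png

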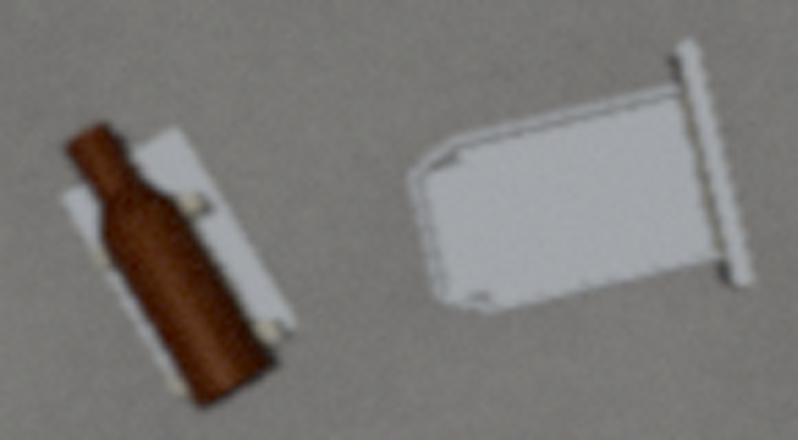

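View pics/rks.png

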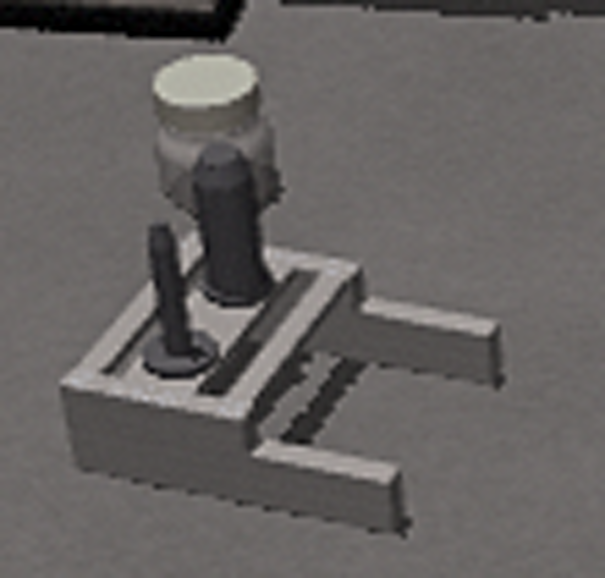

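```bash
cat >> h.py <<'E'
from scipy.optimize import least_squares
def T(p,L):
    c,s=np.cos(p[2]),np.sin(p[2]); L=np.atleast_2d(L); return np.c_[p[0]+c*L[:,0]-s*L[:,1],p[1]+s*L[:,0]+c*L[:,1],L[:,2]]
def fit(obs,p0):
    f=lambda p: np.concatenate([(proj(m,T(p,L))-uv).ravel() for m,L,uv in obs])
    r=least_squares(f,p0,loss="soft_l1"); return r.x,[np.round(proj(m,T(r.x,L))-uv,1) for m,L,uv in obs]
def crop(a,k,ox,oy): return (np.array(a,float)+.5)/k-.5+[ox,oy]
E
cat > f1.py <<'E'
from h import *
o=pickle.load(open("o.pkl","rb")); mt=o["top","m"]; ms=o["scene","m"]
mm=lambda a: np.array(a,float)/1000
rackT=(mt,mm([(61,10,46),(61,-75,46),(-61,-75,46),(-61,10,46),(61,75,28),(49,75,28),(-49,75,28),(-61,75,28),(28,-35,116),(-28,-35,116)]),
 crop([(350,102),(595,120),(583,475),(333,465),(150,95),(148,137),(133,418),(133,450),(537,178),(527,355)],8,380,210))
rackS=(ms,mm([(-61,10,46),(61,10,46),(61,-75,46),(49,75,28),(-49,75,28),(28,-35,116)]),
 crop([(360,265),(245,412),(65,385),(402,465),(497,323),(160,227)],5.5,160,165))
for ob in ([rackT],[rackS],[rackT,rackS]):
    p,r=fit(ob,[.53,-.29,0]); print("rack",np.round(p,4),*[x.tolist() for x in r])
trT=(mt,mm([(-62,-5,52),(-62,5,52),(62,5,52),(62,-5,52),(33,-150,22),(-33,-150,22),(-45,-125,22),(45,-125,22)]),
 crop([(678,40),(698,40),(752,282),(735,285),(437,300),(410,175),(465,135),(492,312)],5.5,190,220))
p,r=fit([trT],[.51,.05,3.0]); print("tray",np.round(p,4),*[x.tolist() for x in r])
bm=onz(mt,crop([(87,137),(240,385)],5.5,190,220),.05);print("bottle mouth,base",bm,np.linalg.norm(bm[0]-bm[1]))
print(T(np.array([0.0,0,0]),[[0,0,0]]))
from plant import robot
s=robot.read_state(); print(np.round(Rn.from_rotvec(s["orientation"]).as_matrix(),3))
im=o["scene"]; cv2.imwrite("pics/trs.png",cv2.resize(im[210:285,320:480],None,fx=5,fy=5,interpolation=cv2.INTER_CUBIC))
E
python3 f1.py
```

```text
rack [ 0.5388 -0.2631 -0.0404] [[-0.2, 0.2], [-0.1, -0.0], [-0.1, 0.1], [0.1, -0.6], [-0.1, 0.5], [-0.0, -0.5], [0.2, -0.3], [0.0, 0.0], [-0.2, 0.5], [0.3, 0.1]]
rack [ 0.5357 -0.265  -0.0265] [[0.4, -0.6], [0.2, 1.3], [-0.5, -0.1], [0.5, -0.4], [-1.3, 1.8], [0.2, -1.0]]
rack [ 0.5383 -0.2634 -0.0386] [[-0.2, 0.4], [-0.1, 0.1], [0.1, 0.2], [0.2, -0.5], [-0.0, 0.7], [0.0, -0.3], [0.4, -0.1], [0.2, 0.2], [-0.1, 0.7], [0.4, 0.3]] [[0.9, 0.1], [0.1, 2.0], [-0.4, 0.4], [0.4, 0.6], [-0.9, 2.7], [0.4, -0.4]]
tray [0.5201 0.0247 3.3957] [[0.0, 0.3], [-0.0, -0.6], [0.7, 0.2], [0.2, 0.5], [0.2, -0.0], [-0.1, -0.7], [-2.2, 0.2], [0.1, -0.0]]
bottle mouth,base [[0.52494092 0.33271603 0.05      ]
 [0.40631723 0.25277981 0.05      ]] 0.14304327602751843
[[0. 0. 0.]]
[[-0.975  0.     0.22 ]
 [-0.22  -0.    -0.975]
 [-0.    -1.     0.   ]]
```

```bash
ls -la pics
```

```text
total 2396
drwxr-xr-x 2 agent agent   4096 Dec  5 22:56 .
drwxr-xr-x 3 agent agent   4096 Dec  5 22:56 ..
-rw-r--r-- 1 agent agent 284860 Dec  5 22:55 rk.png
-rw-r--r-- 1 agent agent 301524 Dec  5 22:55 rks.png
-rw-r--r-- 1 agent agent 462936 Dec  5 22:55 scene0.png
-rw-r--r-- 1 agent agent 429865 Dec  5 22:55 top0.png
-rw-r--r-- 1 agent agent 266665 Dec  5 22:55 tr.png
-rw-r--r-- 1 agent agent 267631 Dec  5 22:56 trs.png
-rw-r--r-- 1 agent agent 413916 Dec  5 22:55 wrist0.png
```

View pics/trs.png

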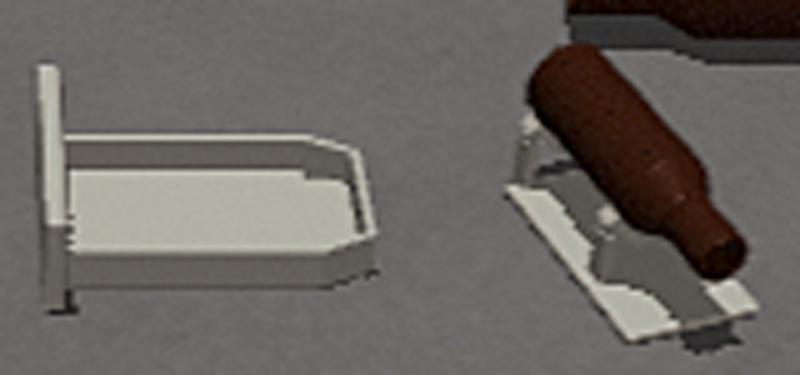

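Emit:
carry_out(motion=[-0.035, 0, -0.035, 0, 0, 0, 1, -0.035, 0, -0.035, 0, 0, 0, 1, -0.035, 0, -0.035, 0, 0, 0, 1, -0.035, 0, -0.035, 0, 0, 0, 1, -0.035, 0, -0.035, 0, 0, 0, 1], squeeze=40)

```text
t: 1.65
tool_pos: [0.2635, -0.3751, 0.2348]
orientation: [-0.226, 2.112, -2.107]
force: [0.7, -0.8, 0.7]
opening: 0.0929
```

Emit:
carry_out(motion=[-0.035, 0, -0.035, 0, 0, 0, 1, -0.035, 0, -0.035, 0, 0, 0, 1, -0.035, 0, -0.035, 0, 0, 0, 1, -0.035, 0, -0.035, 0, 0, 0, 1, -0.035, 0, -0.035, 0, 0, 0, 1])

```text
t: 2.15
tool_pos: [0.3978, -0.164, 0.2365]
orientation: [-0.22, 2.108, -2.11]
force: [1.1, 0.0, -0.7]
opening: 0.093
```

Emit:
carry_out(motion=[-0.035, 0, -0.035, 0, 0, 0, 1, -0.035, 0, -0.035, 0, 0, 0, 1, -0.035, 0, -0.035, 0, 0, 0, 1, -0.03, 0, -0.03, 0, -1.9, 0, 1, 0, 0, 0, 0, 0, 0, 1])

```text
t: 2.65
tool_pos: [0.5042, 0.005, 0.2383]
orientation: [-0.254, 2.082, -2.086]
force: [-0.6, -0.5, -0.7]
opening: 0.0926
```

```bash
cat > go.py <<'E'
# go.py: print tool-frame delta to a target: x y z yawdeg(of z_tool)  (tool down)
import sys
from h import *
from plant import robot, imaging
def down(yaw):
    z=np.array([np.cos(yaw),np.sin(yaw),0]); y=np.array([0,0,-1.]); return np.c_[np.cross(y,z),y,z]
def delta(s,pos,R1):
    R0=Rn.from_rotvec(s["orientation"]).as_matrix()
    return R0.T@(np.array(pos)-s["tool_pos"]), np.degrees(Rn.from_matrix(R0.T@R1).as_rotvec())
if __name__=="__main__":
    a=[float(v) for v in sys.argv[1:5]]
    s=robot.read_state(); d,t=delta(s,a[:3],down(np.radians(a[3])))
    print("t",round(s["t"],2),"pos",np.round(s["tool_pos"],4),"q",np.round(s["q"],2),"F",np.round(s["force"],1),"op",round(s["opening"],4))
    print("shift",np.round(d,4),"turn",np.round(t,2))
E
python3 go.py 0.520 0.025 0.045 -75.4
python3 - <<'E'
from plant import imaging
from h import *
m=imaging.camera_model("wrist"); im=imaging.read_camera("wrist"); cv2.imwrite("pics/w1.png",im)
pickle.dump((m,im),open("w1.pkl","wb"))
p=[0.5201,0.0247,3.3957]
print(np.round(proj(m,T(p,np.array([(-62,-5,52),(-62,5,52),(62,5,52),(62,-5,52),(33,-150,22),(-33,-150,22)])/1000))))
E
```

```text
t 2.65 pos [0.5042 0.005  0.2383] q [-0.09 -0.14  1.76 -0.    1.52  1.23] F [-0.6 -0.5 -0.7] op 0.0926
shift [-0.0188  0.1934 -0.016 ] turn [-0.17 -0.23 -0.46]
[[296. 133.]
 [307. 133.]
 [308. 262.]
 [298. 262.]
 [163. 227.]
 [155. 164.]]
```

View pics/w1.png

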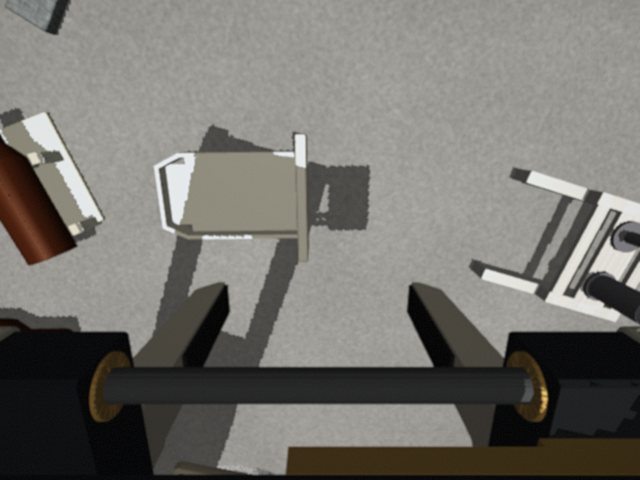

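Emit:
carry_out(motion=[-0.0063, 0.04, -0.0053, -0.17, -0.23, -0.46, 0.6, -0.0063, 0.04, -0.0053, 0, 0, 0, 0.4, -0.0063, 0.04, -0.0053, 0, 0, 0, 0.4, 0, 0.04, 0, 0, 0, 0, 0.4, 0, 0.02, 0, 0, 0, 0, 0.4])

```text
t: 3.2
tool_pos: [0.5223, 0.0192, 0.0592]
orientation: [-0.251, 2.078, -2.089]
force: [0.1, -0.4, -0.0]
opening: 0.0653
```

```bash
python3 go.py 0.520 0.025 0.045 -75.4
```

```text
t 3.2 pos [0.5223 0.0192 0.0592] q [-0.06  0.08  1.89 -0.    1.17  1.26] F [ 0.1 -0.4 -0. ] op 0.0653
shift [ 0.001   0.0141 -0.0062] turn [-0.4  -0.25 -0.57]
```

Emit:
carry_out(motion=[0.001, 0.0141, -0.0062, -0.4, -0.25, -0.57, 0.3, 0, 0.001, 0, 0, 0, 0, -1, 0, 0, 0, 0, 0, 0, -1, 0, 0, 0, 0, 0, 0, -1, 0, 0, 0, 0, 0, 0, -1], squeeze=45)

```text
t: 3.7
tool_pos: [0.5186, 0.0224, 0.0435]
orientation: [-0.267, 2.089, -2.089]
force: [-0.3, 0.2, 0.8]
opening: 0.0328
```

Emit:
carry_out(motion=[0, 0, 0, 0, 0, 0, -1, 0, 0, 0, 0, 0, 0, -1, 0, 0, 0, 0, 0, 0, -1, 0, 0, 0, 0, 0, 0, -1, 0, -0.005, 0, 0, 0, 0, -1])

```text
t: 4.2
tool_pos: [0.52, 0.0223, 0.0508]
orientation: [-0.263, 2.087, -2.088]
force: [0.5, 0.3, -1.9]
opening: 0.0097
```

```bash
python3 go.py 0.520 0.025 0.045 -75.4
```

```text
t 4.2 pos [0.52   0.0223 0.0508] q [-0.06  0.09  1.89 -0.    1.16  1.26] F [ 0.5  0.3 -1.9] op 0.0097
shift [-0.0007  0.0058 -0.0026] turn [-0.04 -0.19 -0.02]
```

Emit:
carry_out(motion=[0, -0.015, 0, 0, 0, 0, -1, 0, -0.02, 0, 0, -4, 0, -1, 0, 0, 0, 0, -8.5, 0, -1, 0, 0, 0, 0, -8.5, 0, -1, 0, 0, 0, 0, -8.5, 0, -1])

```text
t: 4.7
tool_pos: [0.5209, 0.0223, 0.0924]
orientation: [-0.72, 1.764, -1.767]
force: [-0.1, -0.3, -1.9]
opening: 0.0098
```

Emit:
carry_out(motion=[0, 0, 0, 0, -8.5, 0, -1, 0, 0, 0, 0, -8.5, 0, -1, 0, 0, 0, 0, -8.5, 0, -1, 0, 0, 0, 0, -8.5, 0, -1, 0, 0, 0, 0, -8.5, 0, -1])

```text
t: 5.2
tool_pos: [0.5226, 0.0223, 0.099]
orientation: [-1.183, 1.236, -1.246]
force: [0.3, -0.2, -1.3]
opening: 0.0093
```

Emit:
carry_out(motion=[0, 0, 0, 0, -8.5, 0, -1, 0, 0, 0, 0, -8.5, 0, -1, 0, 0, 0, 0, -8.5, 0, -1, 0, 0, 0, 0, -8.5, 0, -1, 0, 0, 0, 0, -8.5, 0, -1])

```text
t: 5.7
tool_pos: [0.5241, 0.0224, 0.1052]
orientation: [-1.459, 0.666, -0.684]
force: [-0.2, 0.3, -1.6]
opening: 0.0096
```

Emit:
carry_out(motion=[0, 0, 0, 0, -8.5, 0, -1, 0, 0, 0, 0, -8.5, 0, -1, 0, 0, 0, 0, -8.5, 0, -1, 0, 0, 0, 0, -8.5, 0, -1, 0, 0, 0, 0, 0, 0, -1])

```text
t: 6.2
tool_pos: [0.5253, 0.0226, 0.1113]
orientation: [-1.56, 0.194, -0.219]
force: [0.6, -0.0, -1.8]
opening: 0.0093
```

```bash
python3 go.py 0.5474 -0.0286 0.06 87.8
```

```text
t 6.2 pos [0.5253 0.0226 0.1113] q [-0.05  0.01  1.85 -0.    1.26 -1.36] F [ 0.6 -0.  -1.8] op 0.0093
shift [ 0.0339  0.0517 -0.0438] turn [ -0.08 -12.86   0.89]
```

Emit:
carry_out(motion=[0, 0, 0, 0, -6.4, 0.45, -1, 0, 0, 0, 0, -6.4, 0.45, -1, 0.022, 0, -0.026, 0, 0, 0, -1, 0, 0, -0.026, 0, 0, 0, -1, 0, 0, 0, 0, 0, 0, -1])

```text
t: 6.7
tool_pos: [0.5462, -0.0308, 0.1152]
orientation: [-1.568, 0.039, -0.042]
force: [-0.4, -0.4, -1.9]
opening: 0.0094
```

```bash
python3 go.py 0.5474 -0.0286 0.05 87.8
python3 - <<'E'
from plant import imaging
from h import *
d={}
for c in ["top","wrist","scene"]:
    m=imaging.camera_model(c); im=imaging.read_camera(c); cv2.imwrite(f"pics/{c}2.png",im); d[c]=(m,im)
pickle.dump(d,open("w2.pkl","wb"))
im=d["top"][1]; cv2.imwrite("pics/t2c.png",cv2.resize(im[200:300,300:460],None,fx=5,fy=5,interpolation=cv2.INTER_CUBIC))
E
```

```text
t 6.7 pos [ 0.5462 -0.0308  0.1152] q [-0.15  0.08  1.77  0.    1.29 -1.67] F [-0.4 -0.4 -1.9] op 0.0094
shift [0.0009 0.0653 0.0021] turn [-0.12 -0.75  0.11]
```

View pics/t2c.png

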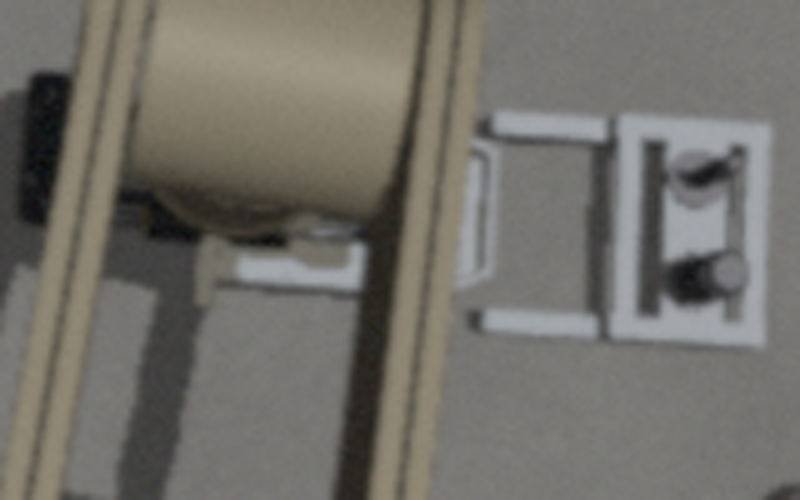

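View pics/wrist2.png

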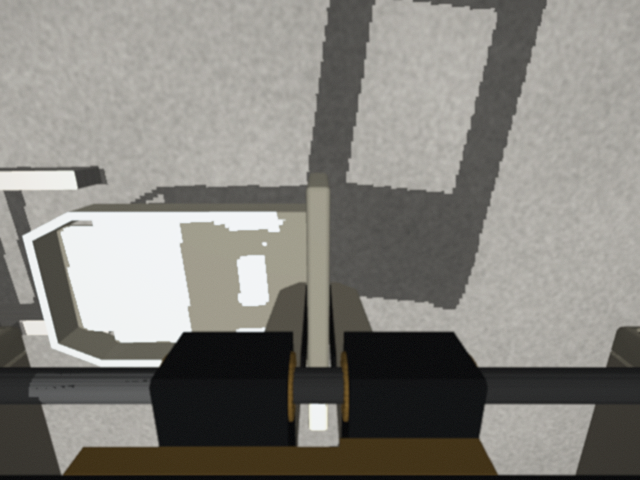

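```bash
cat > f2.py <<'E'
from h import *
d=pickle.load(open("w2.pkl","rb")); m,im=d["wrist"]
L=np.array([(62,-5,26),(62,5,26),(-62,-5,26),(-62,5,26),(33,-150,-4),(-33,-150,-4),(45,-125,-4),(-45,-125,-4)])/1000
uv=np.array([(309,187),(328,187),(310,430),(327,430),(23,237),(52,347),(75,212),(100,362)],float)
def P(p): return Rn.from_rotvec(p[3:]).apply(L)+p[:3]
r=least_squares(lambda p:(proj(m,P(p))-uv).ravel(),[.546,-.03,.1,0,0,-.04],loss="soft_l1")
print("6dof",np.round(r.x,4),(proj(m,P(r.x))-uv).round(1).tolist())
r=least_squares(lambda p:(proj(m,P([p[0],p[1],p[2],0,0,p[3]]))-uv).ravel(),[.546,-.03,.1,-.04],loss="soft_l1")
p=r.x;print("4dof",np.round(r.x,4),(proj(m,P([p[0],p[1],p[2],0,0,p[3]]))-uv).round(1).tolist())
E
python3 f2.py
```

```text
6dof [ 0.5465 -0.0385  0.1387  0.0704  3.0196  0.5872] [[-0.3, -0.7], [2.3, 0.3], [-0.9, -5.2], [-0.0, 0.4], [10.8, -1.9], [4.2, -0.1], [-13.5, 4.2], [-10.2, 13.4]]
4dof [ 0.6626 -0.0566  0.0937 -0.4091] [[-70.1, 387.2], [-73.3, 391.0], [-1.0, -9.5], [0.4, -4.1], [14.7, 195.7], [0.6, -0.6], [0.5, 245.3], [0.6, -19.5]]
```

```bash
cat >> f2.py <<'E'
print(m["position"]); p=[.546,-.031,.097,0,0,-.04]; print(proj(m,P(p)).round())
im=im.copy()
for u in proj(m,P(p)): cv2.circle(im,tuple(int(v) for v in u),4,(0,0,255),1)
cv2.imwrite("pics/w2o.png",im)
E
python3 f2.py
```

```text
6dof [ 0.5465 -0.0385  0.1387  0.0704  3.0196  0.5872] [[-0.3, -0.7], [2.3, 0.3], [-0.9, -5.2], [-0.0, 0.4], [10.8, -1.9], [4.2, -0.1], [-13.5, 4.2], [-10.2, 13.4]]
4dof [ 0.6626 -0.0566  0.0937 -0.4091] [[-70.1, 387.2], [-73.3, 391.0], [-1.0, -9.5], [0.4, -4.1], [14.7, 195.7], [0.6, -0.6], [0.5, 245.3], [0.6, -19.5]]
[ 0.46280927 -0.02507315  0.26301005]
[[305. 432.]
 [325. 432.]
 [298. 186.]
 [324. 185.]
 [ 47. 350.]
 [ 15. 238.]
 [ 96. 368.]
 [ 59. 214.]]
```

View pics/w2o.png

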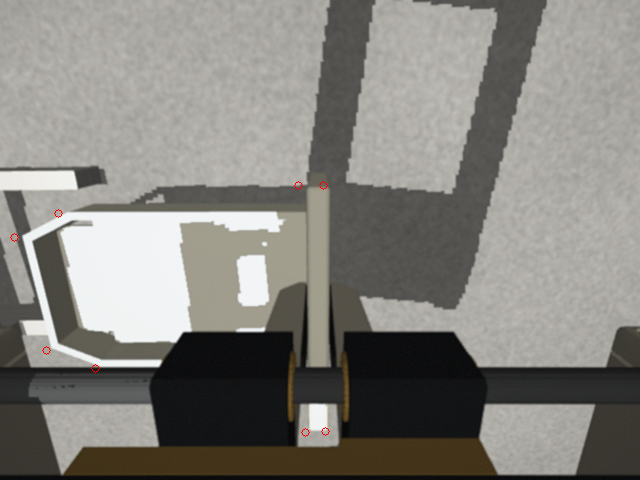

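```bash
sed -i 's/^L=.*/&; L[:,0]*=-1/' f2.py; sed -i 's/^r=least_squares(lambda p:(proj(m,P(p))-uv).ravel(),\[.546,-.03,.1,0,0,-.04\]/r=least_squares(lambda p:(proj(m,P(p))-uv).ravel(),[.546,-.031,.097,0,0,-.04]/' f2.py; python3 f2.py | head -3
```

```text
6dof [ 0.5482 -0.029   0.0928 -0.0086 -0.0201 -0.057 ] [[-1.7, 0.1], [3.5, 0.2], [-1.9, -0.2], [0.7, -0.3], [2.3, -2.2], [0.0, 0.4], [-4.9, -0.1], [0.3, 3.5]]
4dof [ 0.5472 -0.0289  0.0945 -0.052 ] [[-3.2, 0.3], [2.5, 0.3], [-1.7, -0.1], [0.9, -0.2], [0.2, -2.1], [0.6, -0.2], [-7.5, -0.1], [0.9, 2.7]]
[ 0.46280927 -0.02507315  0.26301005]
```

Emit:
carry_out(motion=[0, 0.03, 0, 0, -0.75, 0, -1, 0, 0.025, 0, 0, 0, 0, -1, 0, 0.005, 0, 0, 0, 0, -1, 0, 0, -0.01, 0, 0, 0, -1, 0, 0, 0, 0, 0, 0, -1])

```text
t: 7.35
tool_pos: [0.5471, -0.0349, 0.0568]
orientation: [-1.567, 0.025, -0.033]
force: [-0.0, -0.7, -1.3]
opening: 0.0098
```

```bash
python3 go.py 0.5474 -0.0286 0.05 87.8
python3 - <<'E'
from plant import imaging
from h import *
d={}
for c in ["top","wrist","scene"]:
    m=imaging.camera_model(c); im=imaging.read_camera(c); cv2.imwrite(f"pics/{c}3.png",im); d[c]=(m,im)
pickle.dump(d,open("w3.pkl","wb"))
im=d["top"][1]; 
a=cv2.resize(im[210:290,330:460],None,fx=6,fy=6,interpolation=cv2.INTER_CUBIC)
cv2.imwrite("pics/t3c.png",a)
cv2.imwrite("pics/s3c.png",cv2.resize(d["scene"][1][180:290,160:320],None,fx=5,fy=5,interpolation=cv2.INTER_CUBIC))
E
```

```text
t 7.35 pos [ 0.5471 -0.0349  0.0568] q [-0.16  0.15  1.81  0.01  1.17 -1.7 ] F [-0.  -0.7 -1.3] op 0.0098
shift [0.0001 0.0068 0.0063] turn [-0.24  0.08  0.32]
```

View pics/t3c.png

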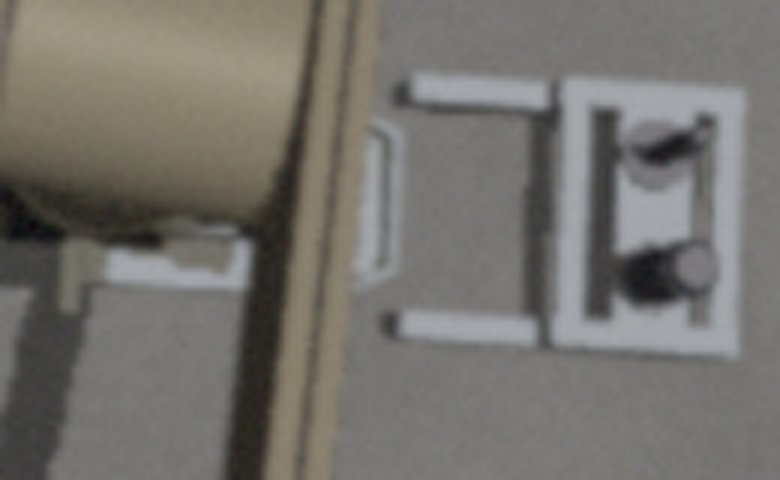

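View pics/s3c.png

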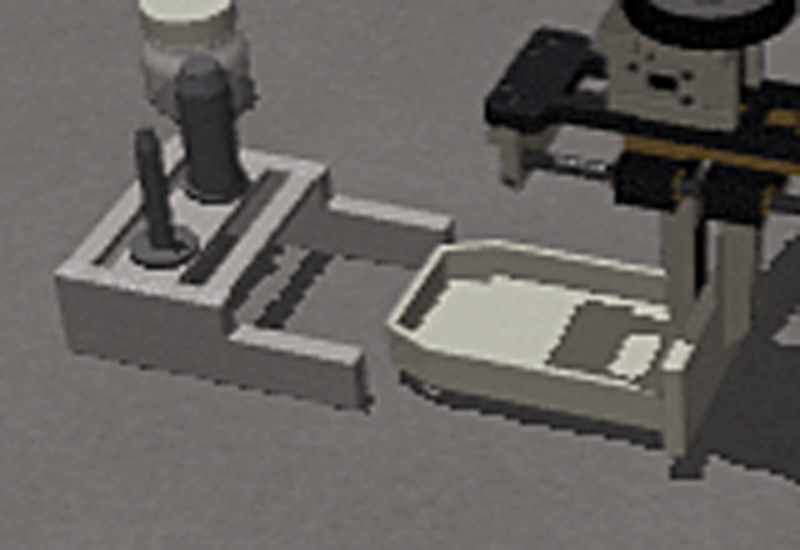

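View pics/wrist3.png

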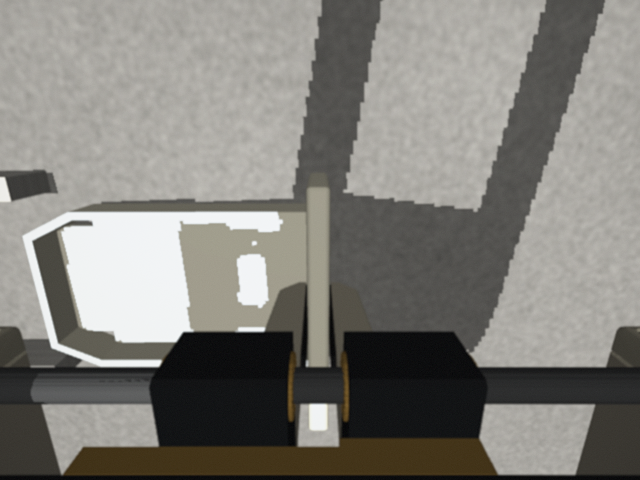

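Emit:
carry_out(motion=[-0.001, 0.006, 0, -0.24, 0.08, 0.32, -1, 0, 0, -0.02, 0, 0, 0, -1, 0, 0, -0.02, 0, 0, 0, -1, 0, 0, -0.02, 0, 0, 0, -1, 0, 0, 0, 0, 0, 0, -1])

```text
t: 8.0
tool_pos: [0.5464, -0.0954, 0.0532]
orientation: [-1.572, 0.025, -0.034]
force: [-0.6, 0.5, -1.6]
opening: 0.0095
```

```bash
python3 go.py 0.5411 -0.1855 0.0485 87.8
python3 - <<'E'
from plant import imaging
from h import *
d={}
for c in ["top"]:
    m=imaging.camera_model(c); im=imaging.read_camera(c)
    a=cv2.resize(im[210:290,330:460],None,fx=6,fy=6,interpolation=cv2.INTER_CUBIC)
    cv2.imwrite("pics/t4c.png",a)
E
```

```text
t 8.0 pos [ 0.5464 -0.0954  0.0532] q [-0.27  0.17  1.79  0.    1.17 -1.8 ] F [-0.6  0.5 -1.6] op 0.0095
shift [-0.002   0.0048 -0.0902] turn [0.07 0.06 0.31]
```

View pics/t4c.png

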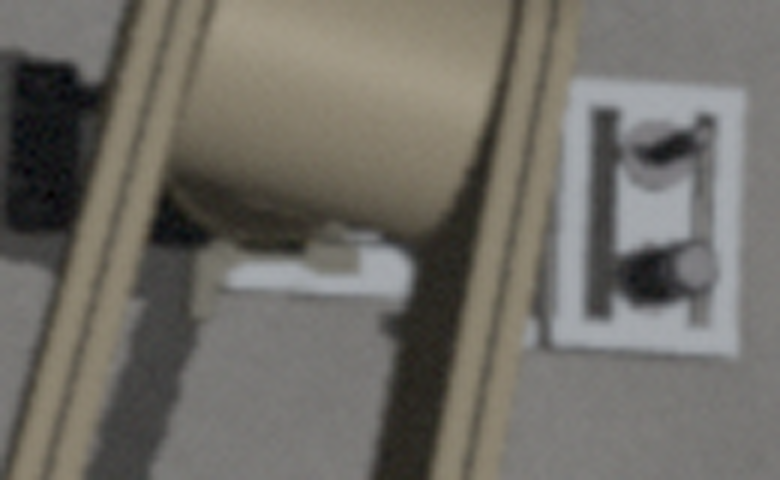

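Emit:
carry_out(motion=[-0.001, 0.003, -0.015, 0, 0, 0, -1, -0.0005, 0.001, -0.015, 0, 0, 0, -1, 0, 0, -0.015, 0, 0, 0, -1, 0, 0, -0.015, 0, 0, 0, -1, 0, 0, 0, 0, 0, 0, -1])

```text
t: 8.55
tool_pos: [0.5426, -0.1573, 0.0488]
orientation: [-1.571, 0.024, -0.032]
force: [-0.1, 0.1, -2.4]
opening: 0.0096
```

```bash
python3 go.py 0.5411 -0.1855 0.0485 87.8
python3 - <<'E'
from plant import imaging
from h import *
m=imaging.camera_model("scene"); im=imaging.read_camera("scene")
cv2.imwrite("pics/s5c.png",cv2.resize(im[180:290,160:320],None,fx=5,fy=5,interpolation=cv2.INTER_CUBIC))
E
```

```text
t 8.55 pos [ 0.5426 -0.1573  0.0488] q [-0.37  0.2   1.77  0.    1.17 -1.91] F [-0.1  0.1 -2.4] op 0.0096
shift [-0.0005  0.0003 -0.0282] turn [0.02 0.14 0.3 ]
```

View pics/s5c.png

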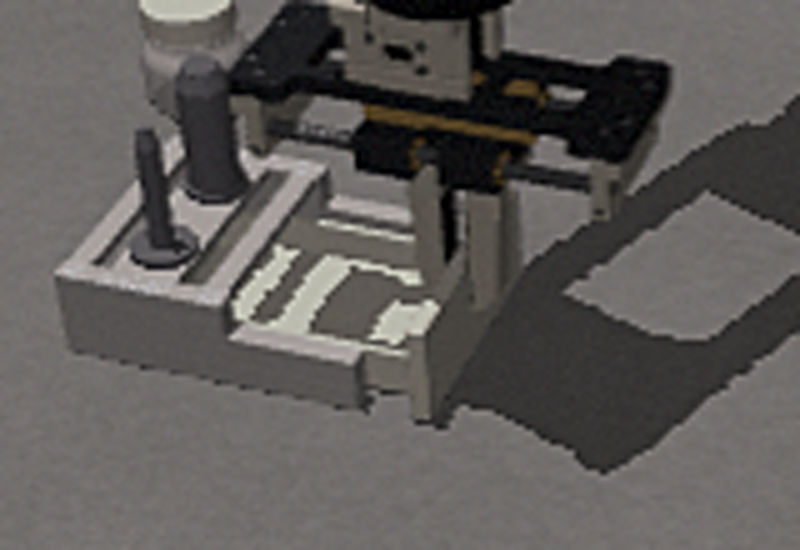

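Emit:
carry_out(motion=[0, 0.001, -0.01, 0, 0, 0, -1, 0, 0, -0.01, 0, 0, 0, -1, 0, 0, -0.004, 0, 0, 0, -1, 0, 0, -0.002, 0, 0, 0, -1, 0, 0, 0, 0, 0, 0, -1])

```text
t: 9.1
tool_pos: [0.5415, -0.1837, 0.0475]
orientation: [-1.569, 0.025, -0.032]
force: [0.2, 2.0, -1.2]
opening: 0.0099
```

Emit:
carry_out(motion=[0, 0, -0.001, 0, 0, 0, -1, 0, 0, -0.001, 0, 0, 0, -1, 0, 0, 0, 0, 0, 0, -1, 0, 0, 0, 0, 0, 0, -1, 0, 0, 0, 0, 0, 0, -1])

```text
t: 9.6
tool_pos: [0.5415, -0.1836, 0.0474]
orientation: [-1.567, 0.024, -0.03]
force: [0.4, 0.6, -2.5]
opening: 0.0096
```

Emit:
carry_out(motion=[0, 0.001, -0.003, 0, 0, 0, -1, 0, 0.001, -0.003, 0, 0, 0, -1, 0, 0.001, -0.003, 0, 0, 0, -1, 0, 0.001, -0.003, 0, 0, 0, -1, 0, 0.001, -0.003, 0, 0, 0, -1])

```text
t: 10.1
tool_pos: [0.5418, -0.1842, 0.0468]
orientation: [-1.544, 0.023, -0.025]
force: [-5.7, 18.0, 13.7]
opening: 0.0099
```

```bash
python3 go.py 0.5411 -0.1855 0.0485 87.8
python3 - <<'E'
from plant import imaging
from h import *
m=imaging.camera_model("scene"); im=imaging.read_camera("scene")
cv2.imwrite("pics/s6c.png",cv2.resize(im[180:290,160:320],None,fx=5,fy=5,interpolation=cv2.INTER_CUBIC))
E
```

```text
t 10.1 pos [ 0.5418 -0.1842  0.0468] q [-0.43  0.24  1.73  0.03  1.18 -1.98] F [-5.7 18.  13.7] op 0.0099
shift [-0.0006 -0.0017 -0.0013] turn [-1.52  0.43  0.03]
```

View pics/s6c.png

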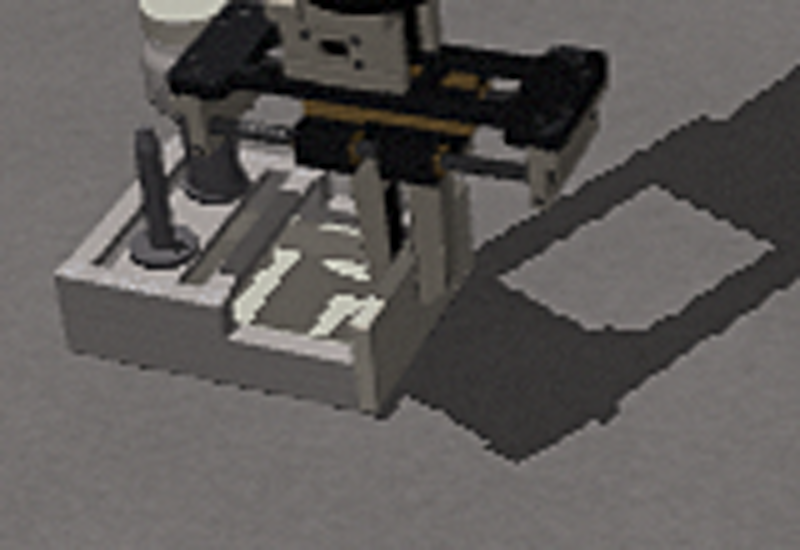

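Emit:
carry_out(motion=[0, -0.001, 0.001, -1.5, 0, 0, -1, 0, 0, 0, 0, 0, 0, -0.5, 0, 0, 0, 0, 0, 0, -0.3, 0, 0, 0, 0, 0, 0, -0.3, 0, -0.02, 0, 0, 0, 0, -0.3])

```text
t: 10.65
tool_pos: [0.5407, -0.1832, 0.0665]
orientation: [-1.57, 0.025, -0.022]
force: [-0.9, -0.1, 0.1]
opening: 0.0319
```

```bash
python3 go.py 0.5411 -0.1855 0.0485 87.8
```

```text
t 10.65 pos [ 0.5407 -0.1832  0.0665] q [-0.42  0.2   1.73 -0.    1.21 -1.96] F [-0.9 -0.1  0.1] op 0.0319
shift [ 0.0005  0.018  -0.0023] turn [-0.01  0.5  -0.1 ]
```

Emit:
carry_out(motion=[0, -0.04, 0, 0, 0, 0, -0.3, 0, -0.04, 0, 0, 0, 0, -0.3, -0.0095, -0.01, 0.045, 0, 0, 0, 0.5, -0.0095, -0.01, 0.047, 0, 0, 0, 0.5, -0.0095, -0.01, 0.047, 0, 0, 0, 0.8])

```text
t: 11.15
tool_pos: [0.5176, -0.048, 0.1822]
orientation: [-1.572, 0.031, -0.034]
force: [1.9, 1.8, -0.4]
opening: 0.0521
```

Emit:
carry_out(motion=[-0.0095, -0.007, 0.047, 0, 0, 0, 0.8, -0.0095, -0.007, 0.047, 0, 0, 0, 0.8, -0.0095, 0, 0.047, 0, 0, 0, 0.8, -0.0095, 0, 0.047, 0, 0, 0, 0.8, -0.0095, 0, 0.047, 0, 0, 0, 0.8])

```text
t: 11.65
tool_pos: [0.4804, 0.1951, 0.2006]
orientation: [-1.571, 0.027, -0.045]
force: [1.3, -0.3, 0.0]
opening: 0.0832
```

Emit:
carry_out(motion=[-0.0095, 0, 0.047, 0, -7, 0, 0.8, 0, 0, 0.03, 0, -7, 0, 0.8, 0, 0, 0, 0, -7, 0, 0.8, 0, 0, 0, 0, -7, 0, 0.8, 0, 0, 0, 0, -7, 0, 0.8])

```text
t: 12.15
tool_pos: [0.4692, 0.2816, 0.201]
orientation: [-1.523, -0.475, 0.454]
force: [-0.3, -0.5, -0.0]
opening: 0.0834
```

```bash
python3 go.py 0.448 0.281 0.20 124
python3 - <<'E'
from plant import imaging, robot
from h import *
print([a for a in dir(robot) if a[0]!='_'])
m=imaging.camera_model("wrist"); im=imaging.read_camera("wrist")
mt=imaging.camera_model("top"); it=imaging.read_camera("top")
pickle.dump(dict(wrist=(m,im),top=(mt,it)),open("w7.pkl","wb"))
cv2.imwrite("pics/w7.png",im)
cv2.imwrite("pics/t7.png",cv2.resize(it[205:285,330:460],None,fx=6,fy=6,interpolation=cv2.INTER_CUBIC))
E
```

```text
t 12.15 pos [0.4692 0.2816 0.201 ] q [ 0.45 -0.    1.7  -0.    1.44 -1.71] F [-0.3 -0.5 -0. ] op 0.0834
shift [-0.018   0.0007  0.0114] turn [ 0.36 -0.04  0.69]
['IKError', 'close_job', 'read_state', 'tips_ahead']
```

View pics/w7.png

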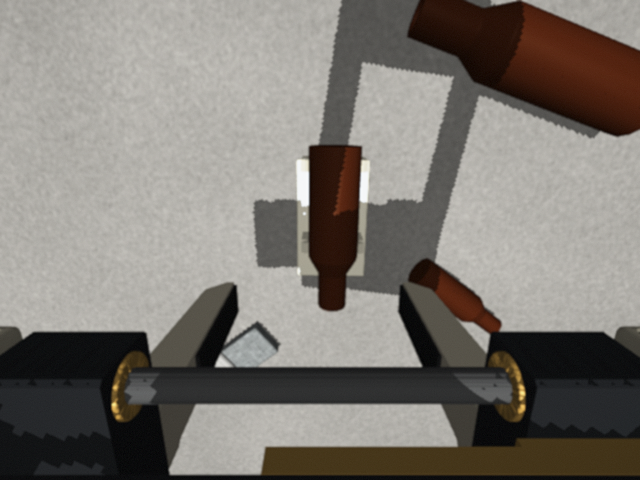

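View pics/t7.png

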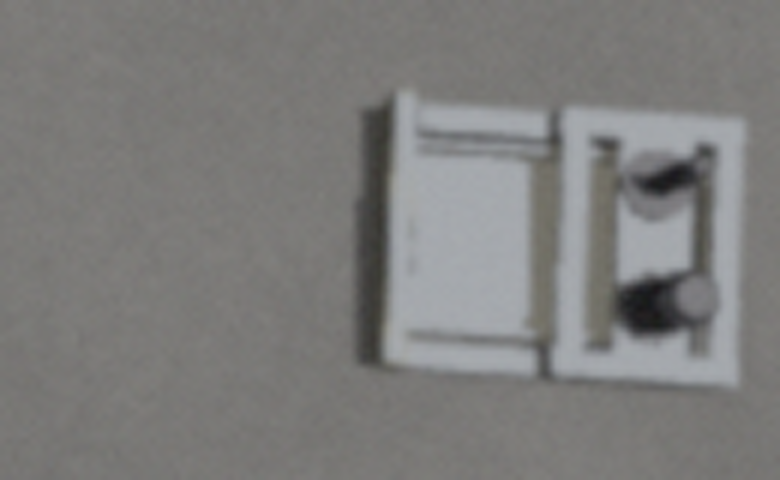

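```bash
python3 - <<'E'
from h import *
d=pickle.load(open("w7.pkl","rb")); m,im=d["wrist"]
hsv=cv2.cvtColor(im,cv2.COLOR_BGR2HSV).astype(int)
b,g,r=[im[...,i].astype(int) for i in range(3)]
mask=((r>1.8*b)&(r>25)).astype(np.uint8); mask[:,:290]=0; mask[:,375:]=0; mask[:140]=0; mask[320:]=0
n,l,s,c=cv2.connectedComponentsWithStats(mask); k=1+np.argmax(s[1:,4]); ys,xs=np.where(l==k); print(s[k])
pts=[]
for row in (165,180,195,210,225,240,285,295,303):
    x=xs[ys==row]; pts.append(((x.min()+x.max())/2,row)); 
    w=onz(m,[(x.min(),row),(x.max(),row)],.05); print(row,x.min(),x.max(),np.round(w.mean(0),4),round(np.linalg.norm(w[0]-w[1]),4))
w=onz(m,pts,.05); dd=np.polyfit(w[:,0],w[:,1],1); print("yaw",np.degrees(np.arctan(dd[0])))
y0,y1=ys.min(),ys.max(); print(y0,y1, onz(m,[(xs[ys==y1].mean(),y1)],.05), onz(m,[(xs[ys==y1].mean(),y1)],.037), onz(m,[(xs[ys==y0].mean(),y0)],.05),onz(m,[(xs[ys==y0].mean(),y0)],.072))
print(m["position"])
cv2.imwrite("pics/w7c.png",cv2.resize(im[130:320,280:390],None,fx=3.1,fy=3.1,interpolation=cv2.INTER_CUBIC))
# rack check
mt,it=d["top"]
mm=lambda a: np.array(a,float)/1000
obs=(mt,mm([(61,10,46),(61,-75,46),(-61,-75,46),(-61,10,46),(28,-35,116),(-28,-35,116)]),crop([(565,107),(746,120),(738,386),(551,378),(707,155),(697,295)],6,330,205))
p,r=fit([obs],[.54,-.26,-.04]); print("rack",p.round(4),r)
print("slim",T(p,mm([(28,-35,116)])), "tray brd", onz(mt,crop([(405,92),(396,92),(390,362),(382,362)],6,330,205),.052).round(4))
E
```

```text
[ 310  146   51  164 6762]
165 310 359 [0.4175 0.2627 0.05  ] 0.0407
180 312 358 [0.4274 0.2701 0.05  ] 0.0387
195 311 357 [0.4384 0.2767 0.05  ] 0.0392
210 310 357 [0.4494 0.2838 0.05  ] 0.0406
225 310 356 [0.4607 0.2911 0.05  ] 0.0403
240 310 356 [0.472 0.299 0.05 ] 0.0409
285 319 344 [0.5089 0.3228 0.05  ] 0.0232
295 320 343 [0.5173 0.3286 0.05  ] 0.0215
303 320 343 [0.5242 0.3333 0.05  ] 0.0217
yaw 33.2927514416351
146 309 [[0.52918141 0.33735221 0.05      ]] [[0.53490744 0.34179873 0.037     ]] [[0.40605465 0.25231126 0.05      ]] [[0.40546223 0.25107002 0.072     ]]
[0.39803703 0.2355128  0.34774134]
rack [ 0.5394 -0.264  -0.0442] [array([[-0.3, -0.2],
       [ 0.3, -0.2],
       [ 0. , -0. ],
       [ 0.1, -0.8],
       [-0.5,  1.7],
       [ 0.3,  0.1]])]
slim [[ 0.56586353 -0.30024112  0.116     ]] tray brd [[ 0.6044 -0.183   0.052 ]
 [ 0.6043 -0.1789  0.052 ]
 [ 0.482  -0.1769  0.052 ]
 [ 0.4819 -0.1733  0.052 ]]
```

View pics/w7c.png

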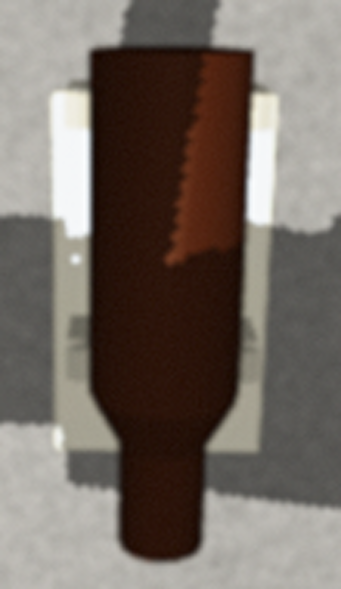

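```bash
python3 go.py 0.448 0.2805 0.049 123.3
```

```text
t 12.25 pos [0.4694 0.2811 0.201 ] q [ 0.45 -0.    1.7  -0.    1.44 -1.71] F [ 0.1 -0.1  0.6] op 0.0838
shift [-0.02    0.1517  0.0123] turn [0.36 0.43 0.69]
```

Emit:
carry_out(motion=[-0.01, 0.025, 0.006, 0.36, 0.43, 0.69, 0.8, -0.01, 0.025, 0.006, 0, 0, 0, 0.8, 0, 0.02, 0, 0, 0, 0, 0.8, 0, 0.01, 0, 0, 0, 0, 0.8, 0, 0, 0, 0, 0, 0, 0.8], squeeze=25)

```text
t: 12.75
tool_pos: [0.4484, 0.2789, 0.12]
orientation: [-1.526, -0.441, 0.435]
force: [0.2, -0.1, -0.3]
opening: 0.0836
```

```bash
python3 go.py 0.448 0.2805 0.049 123.3
```

```text
t 12.75 pos [0.4484 0.2789 0.12  ] q [ 0.46  0.02  1.82 -0.    1.29 -1.67] F [ 0.2 -0.1 -0.3] op 0.0836
shift [0.0002 0.071  0.0016] turn [ 0.04 -1.28  0.21]
```

Emit:
carry_out(motion=[0, 0.03, 0.0016, 0, -1.28, 0, 0.8, 0, 0.025, 0, 0, 0, 0, 0.8, 0, 0.012, 0, 0, 0, 0, 0.8, 0, 0.003, 0, 0, 0, 0, 0.8, 0, 0, 0, 0, 0, 0, 0.8])

```text
t: 13.25
tool_pos: [0.453, 0.2816, 0.054]
orientation: [-1.522, -0.459, 0.44]
force: [-0.5, 0.1, 0.1]
opening: 0.084
```

```bash
python3 go.py 0.448 0.2805 0.049 123.3
```

```text
t 13.25 pos [0.453  0.2816 0.054 ] q [ 0.46  0.11  1.86 -0.    1.16 -1.68] F [-0.5  0.1  0.1] op 0.084
shift [-0.0049  0.005   0.0018] turn [ 0.11 -0.44  0.69]
```

Emit:
carry_out(motion=[-0.005, 0.004, 0.0018, 0.1, -0.44, 0.69, 0.5, 0, 0.001, 0, 0, 0, 0, -0.3, 0, 0, 0, 0, 0, 0, -1, 0, 0, 0, 0, 0, 0, -1, 0, 0, 0, 0, 0, 0, -1])

```text
t: 13.75
tool_pos: [0.4502, 0.2817, 0.053]
orientation: [-1.522, -0.459, 0.451]
force: [0.3, 0.1, -0.8]
opening: 0.0484
```

```bash
python3 go.py 0.448 0.2805 0.15 123.3
```

```text
t 13.75 pos [0.4502 0.2817 0.053 ] q [ 0.46  0.11  1.86 -0.    1.16 -1.69] F [ 0.3  0.1 -0.8] op 0.0484
shift [-0.002  -0.097   0.0002] turn [0.04 0.   0.29]
```

Emit:
carry_out(motion=[0, 0.002, 0, 0, 0, 0, -1, 0, 0, 0, 0, 0, 0, -1, 0, 0, 0, 0, 0, 0, -1, 0, -0.01, 0, 0, 0, 0, -1, 0, -0.02, 0, 0, 0, 0, -1])

```text
t: 14.25
tool_pos: [0.4471, 0.2821, 0.0809]
orientation: [-1.52, -0.455, 0.456]
force: [-0.6, -0.6, -1.1]
opening: 0.0432
```

```bash
python3 go.py 0.448 0.2805 0.25 123.3
python3 - <<'E'
from plant import imaging
from h import *
im=imaging.read_camera("scene"); cv2.imwrite("pics/s8c.png",im[120:330,280:600])
E
```

```text
t 14.25 pos [0.4471 0.2821 0.0809] q [ 0.46  0.07  1.85  0.    1.22 -1.69] F [-0.6 -0.6 -1.1] op 0.0432
shift [-1.000e-04 -1.691e-01 -1.300e-03] turn [-0.16  0.02 -0.01]
```

View pics/s8c.png

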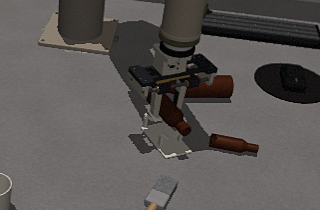

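Emit:
carry_out(motion=[0, -0.045, 0, 0, 0, 0, -1, 0, -0.045, 0, 0, 0, 0, -1, 0, -0.045, 0, 0, 0, 0, -1, 0, -0.045, 0, 0, 0, 0, -1, 0, -0.03, 0, 0, 8.5, 0, -1])

```text
t: 14.8
tool_pos: [0.4463, 0.2805, 0.2985]
orientation: [-1.542, -0.336, 0.341]
force: [0.3, 0.0, -0.7]
opening: 0.0434
```

Emit:
carry_out(motion=[0, 0, 0, 0, 8.5, 0, -1, 0, 0, 0, 0, 8.5, 0, -1, 0, 0, 0, 0, 8.5, 0, -1, 0, 0, 0, 0, 8.5, 0, -1, 0, 0, 0, 0, 8.5, 0, -1])

```text
t: 15.3
tool_pos: [0.4501, 0.2818, 0.3091]
orientation: [-1.545, 0.244, -0.261]
force: [-0.1, 0.8, -1.8]
opening: 0.0435
```

Emit:
carry_out(motion=[0, 0, 0, 0, 8.5, 0, -1, 0, 0, 0, 0, 8.5, 0, -1, 0, 0, 0, 0, 8.5, 0, -1, 0, 0, 0, 0, 8.5, 0, -1, 0, 0, 0, 0, 8.5, 0, -1])

```text
t: 15.8
tool_pos: [0.4508, 0.2816, 0.3099]
orientation: [-1.389, 0.827, -0.839]
force: [-0.0, -0.0, -0.4]
opening: 0.0433
```

Emit:
carry_out(motion=[0, 0, 0, 0, 8.5, 0, -1, 0, 0, 0, 0, 8.5, 0, -1, 0, 0, 0, 0, 8.5, 0, -1, 0, 0, 0, 0, 8.5, 0, -1, 0, 0, 0, 0, 8.5, 0, -1])

```text
t: 16.3
tool_pos: [0.4513, 0.2813, 0.3106]
orientation: [-1.059, 1.386, -1.389]
force: [-0.2, -1.0, -0.7]
opening: 0.0434
```

```bash
python3 go.py 0.50 -0.33 0.30 -30
```

```text
t 16.3 pos [0.4513 0.2813 0.3106] q [ 0.46 -0.09  1.58  0.    1.63  0.71] F [-0.2 -1.  -0.7] op 0.0434
shift [0.5801 0.005  0.1992] turn [-0.66 15.58 -0.91]
```

Emit:
carry_out(motion=[0.045, 0, 0.0155, -0.6, 0, -0.9, -1, 0.045, 0, 0.0155, 0, 0, 0, -1, 0.045, 0, 0.0155, 0, 0, 0, -1, 0.045, 0, 0.0155, 0, 0, 0, -1, 0.045, 0, 0.0155, 0, 0, 0, -1])

```text
t: 16.8
tool_pos: [0.469, 0.0421, 0.3106]
orientation: [-1.076, 1.388, -1.394]
force: [1.0, 0.2, -1.4]
opening: 0.0433
```

Emit:
carry_out(motion=[0.045, 0, 0.0155, 0, 0, 0, -1, 0.045, 0, 0.0155, 0, 0, 0, -1, 0.045, 0, 0.0155, 0, 0, 0, -1, 0.045, 0, 0.0155, 0, 0, 0, -1, 0.045, 0, 0.0155, 0, 0, 0, -1])

```text
t: 17.3
tool_pos: [0.4873, -0.2056, 0.3129]
orientation: [-1.072, 1.383, -1.398]
force: [0.0, 0.9, -0.5]
opening: 0.0431
```

Emit:
carry_out(motion=[0.045, 0, 0.0155, 0, 0, 0, -1, 0.045, 0, 0.0155, 0, 0, 0, -1, 0, 0, 0, 0, 7.8, 0, -1, 0, 0, 0, 0, 7.8, 0, -1, 0, 0, 0, 0, 0, 0, -1])

```text
t: 17.8
tool_pos: [0.4926, -0.3133, 0.3116]
orientation: [-0.896, 1.585, -1.601]
force: [-0.2, 0.2, -1.0]
opening: 0.0433
```

```bash
python3 go.py 0.50 -0.33 0.30 -30
python3 - <<'E'
from plant import imaging
from h import *
m=imaging.camera_model("wrist");im=imaging.read_camera("wrist"); cv2.imwrite("pics/w9.png",im); pickle.dump((m,im),open("w9.pkl","wb"))
cv2.imwrite("pics/s9.png",imaging.read_camera("scene"))
E
```

```text
t 17.8 pos [ 0.4926 -0.3133  0.3116] q [-0.66  0.06  1.43  0.    1.64 -0.12] F [-0.2  0.2 -1. ] op 0.0433
shift [0.0105 0.0117 0.0148] turn [-0.61 -0.95 -0.09]
```

View pics/w9.png

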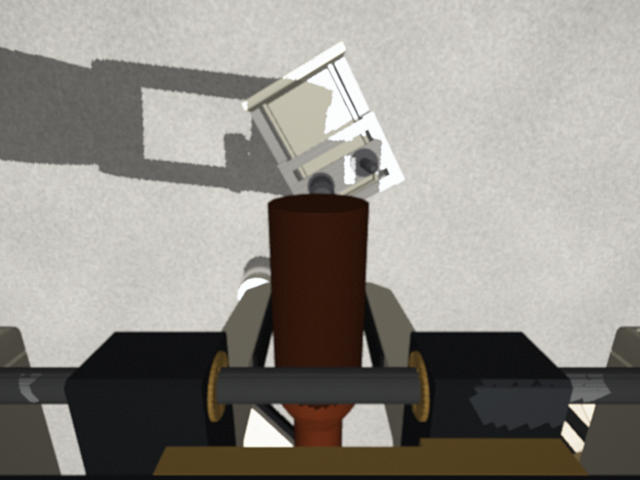

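View pics/s9.png

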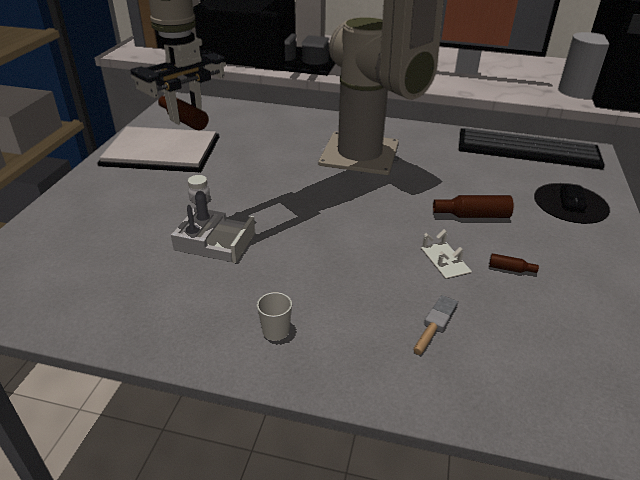

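Emit:
carry_out(motion=[0, 0, 0, -0.6, -0.9, 8.5, -1, 0, 0, 0, 0, 0, 8.5, -1, 0, 0, 0, 0, 0, 8.5, -1, 0, 0, 0, 0, 0, 8.5, -1, 0, 0, 0, 0, 0, 8.5, -1])

```text
t: 18.4
tool_pos: [0.4982, -0.3069, 0.3206]
orientation: [-0.272, 1.614, -1.021]
force: [0.3, 0.6, -1.6]
opening: 0.0434
```

```bash
cat > go2.py <<'E'
# horizontal tool: x_tool=-Z, y_tool=h(yaw)
import sys
from go import *
a=[float(v) for v in sys.argv[1:5]]; ps=np.radians(a[3])
y=np.array([np.cos(ps),np.sin(ps),0]); x=np.array([0,0,-1.]); R1=np.c_[x,y,np.cross(x,y)]
s=robot.read_state(); d,t=delta(s,a[:3],R1)
print("t",round(s["t"],2),"pos",np.round(s["tool_pos"],4),"q",np.round(s["q"],2),"F",np.round(s["force"],1),"op",round(s["opening"],4))
print(np.round(Rn.from_rotvec(s["orientation"]).as_matrix(),3).tolist())
print("shift",np.round(d,4),"turn",np.round(t,2))
E
python3 go2.py 0.5 -0.33 .3 60
```

```text
t 18.4 pos [ 0.4982 -0.3069  0.3206] q [-1.02  0.25  1.38  0.67  1.87 -0.46] F [ 0.3  0.6 -1.6] op 0.0434
[[-0.324, 0.336, 0.884], [-0.655, 0.595, -0.466], [-0.683, -0.73, 0.027]]
shift [0.0286 0.0019 0.0117] turn [ 1.45  2.39 46.86]
```

Emit:
carry_out(motion=[0, 0, 0, 0.3, 0.5, 8.5, -1, 0, 0, 0, 0.3, 0.5, 8.5, -1, 0, 0, 0, 0.3, 0.5, 8.5, -1, 0, 0, 0, 0.3, 0.5, 8.5, -1, 0, 0, 0, 0.3, 0.5, 8.5, -1])

```text
t: 18.9
tool_pos: [0.4985, -0.3097, 0.3265]
orientation: [0.351, 1.519, -0.468]
force: [0.3, 1.6, -1.6]
opening: 0.0435
```

```bash
python3 go2.py 0.5 -0.33 .3 60
```

```text
t 18.9 pos [ 0.4985 -0.3097  0.3265] q [-1.17  0.6   1.37  1.22  2.12 -0.55] F [ 0.3  1.6 -1.6] op 0.0435
[[-0.008, 0.5, 0.866], [-0.074, 0.864, -0.499], [-0.997, -0.068, 0.03]]
shift [ 0.0279 -0.015   0.0106] turn [0.01 1.74 3.91]
```

```bash
python3 go2.py 0.5645 -0.3017 .26 60
```

```text
t 18.9 pos [ 0.4985 -0.3097  0.3265] q [-1.17  0.6   1.37  1.22  2.12 -0.55] F [ 0.3  1.6 -1.6] op 0.0435
[[-0.008, 0.5, 0.866], [-0.074, 0.864, -0.499], [-0.997, -0.068, 0.03]]
shift [0.0652 0.0444 0.0512] turn [0.01 1.74 3.91]
```

Emit:
carry_out(motion=[0, 0, 0, 0, 1.7, 3.9, -1, 0.015, 0.016, 0.018, 0, 0, 0, -1, 0.015, 0.016, 0.018, 0, 0, 0, -1, 0.015, 0.016, 0.018, 0, 0, 0, -1, 0, 0, 0, 0, 0, 0, -1])

```text
t: 19.4
tool_pos: [0.5716, -0.2924, 0.275]
orientation: [0.418, 1.521, -0.403]
force: [-0.9, 0.2, -1.6]
opening: 0.0436
```

```bash
python3 go2.py 0.5645 -0.3017 .25 60
python3 - <<'E'
from plant import imaging
from h import *
d={}
for c in ["wrist","scene","top"]:
    m=imaging.camera_model(c);im=imaging.read_camera(c); d[c]=(m,im)
pickle.dump(d,open("w10.pkl","wb"))
cv2.imwrite("pics/w10.png",d["wrist"][1])
cv2.imwrite("pics/s10.png",cv2.resize(d["scene"][1][100:270,130:300],None,fx=3.5,fy=3.5,interpolation=cv2.INTER_CUBIC))
E
```

```text
t 19.4 pos [ 0.5716 -0.2924  0.275 ] q [-1.07  0.77  1.29  1.31  2.05 -0.55] F [-0.9  0.2 -1.6] op 0.0436
[[0.013, 0.5, 0.866], [0.006, 0.866, -0.5], [-1.0, 0.012, 0.008]]
shift [ 0.0249 -0.012  -0.0017] turn [-0.03  0.45 -0.68]
```

View pics/w10.png

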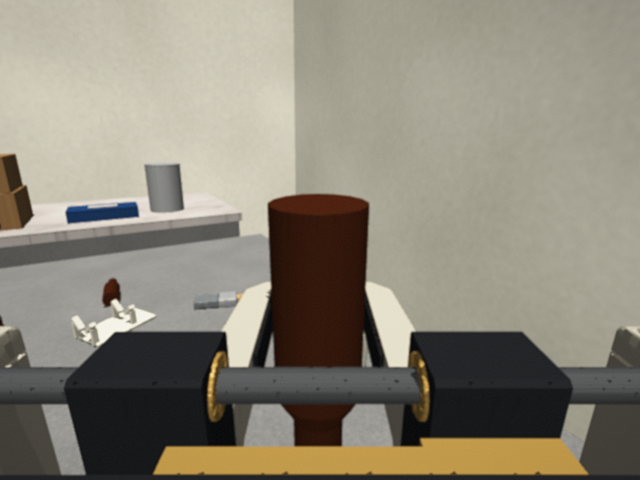

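View pics/s10.png

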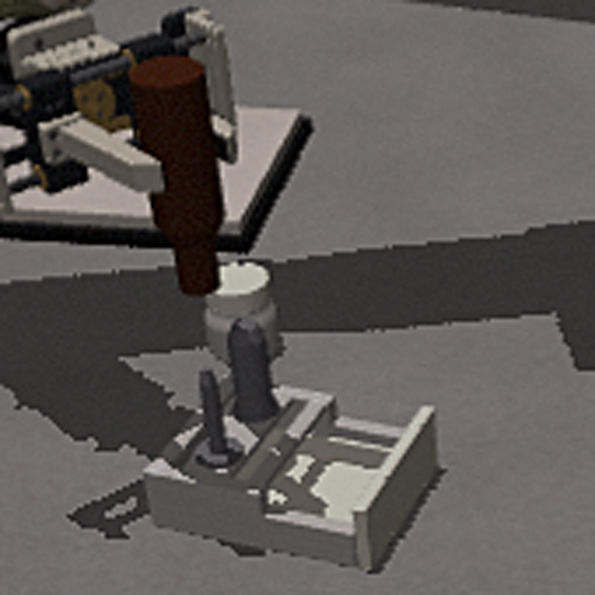

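```bash
python3 - <<'E'
from h import *
d=pickle.load(open("w10.pkl","rb"))
it=d["top"][1]; cv2.imwrite("pics/t10.png",cv2.resize(it[190:320,370:530],None,fx=4.5,fy=4.5,interpolation=cv2.INTER_CUBIC))
# overlay predictions
for c in ["wrist","scene","top"]:
    m=d[c][0]
    tcp=np.array([0.5716,-0.2924,0.275]); ax=tcp[:2]+.002*np.array([.5,.866])
    r=.022; th=np.linspace(0,2*np.pi,8,endpoint=False)
    zb=.275+.0513
    print(c,"base ctr",proj(m,[[*ax,zb]]).round(1),"mouth",proj(m,[[*ax,zb-.145]]).round(1),"peg tip",proj(m,[[.5655,-.3,.116]]).round(1),"collar",proj(m,[[.5655,-.3,.05]]).round(1))
E
```

```text
wrist base ctr [[319.7 209.8]] mouth [[317.1 469.6]] peg tip [[313.6 577. ]] collar [[313.1 650.1]]
scene base ctr [[177.9 122.4]] mouth [[187.3 183.2]] peg tip [[188.7 205.5]] collar [[192.4 228.7]]
top base ctr [[471.9 216.4]] mouth [[450.9 226. ]] peg tip [[446.8 232.3]] collar [[439.6 235.3]]
```

View pics/t10.png

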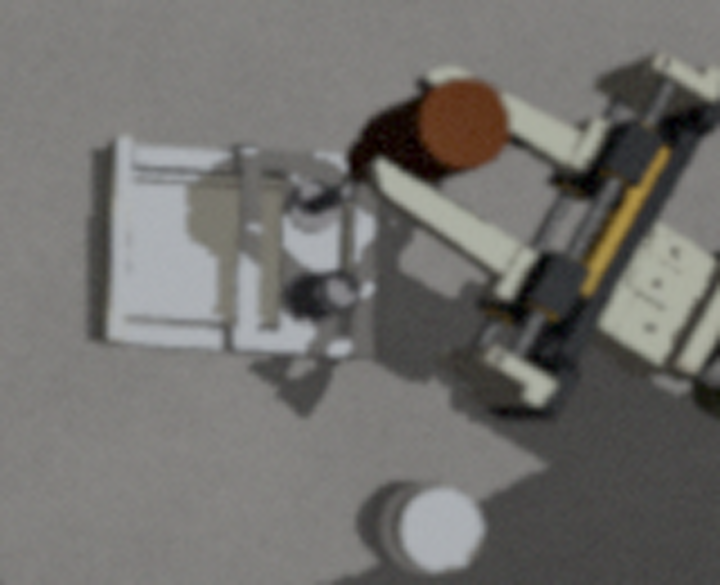

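```bash
python3 - <<'E'
from h import *
d=pickle.load(open("w10.pkl","rb")); w7=pickle.load(open("w7.pkl","rb"))
P=[]
a=w7["top"][1][222:247,425:460]; a=cv2.resize(a,None,fx=14,fy=14,interpolation=cv2.INTER_CUBIC)
b=d["scene"][1][195:245,170:215]; b=cv2.resize(b,None,fx=7,fy=7,interpolation=cv2.INTER_CUBIC)
h=max(a.shape[0],b.shape[0]); c=np.zeros((h,a.shape[1]+b.shape[1],3),np.uint8); c[:a.shape[0],:a.shape[1]]=a; c[:b.shape[0],a.shape[1]:]=b
cv2.imwrite("pics/pz.png",c); print(a.shape,b.shape)
E
```

```text
(350, 490, 3) (350, 315, 3)
```

View pics/pz.png

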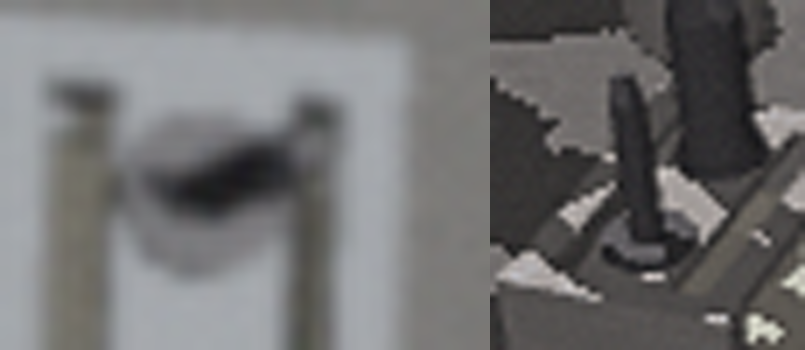

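```bash
cat > bf.py <<'E'
from h import *
import sys
def cyl(ax,zb,tilt=(0,0)):
    # silhouette points: local x profile radius
    prof=[(-72.5,22),(-50,22),(-20,22),(10,22),(23.5,22),(39.5,13),(55,13),(72.5,13)]
    P=[]
    th=np.linspace(0,2*np.pi,72)
    for x,r in prof:
        l=(x+72.5)/1000
        for t in th: P.append((ax[0]+tilt[0]*l+r/1000*np.cos(t),ax[1]+tilt[1]*l+r/1000*np.sin(t),zb-l))
    return np.array(P).reshape(len(prof),72,3)
def sil(m,ax,zb,tilt,shape):
    C=cyl(ax,zb,tilt); img=np.zeros(shape,np.uint8); S=16
    for i in range(len(C)-1):
        q=proj(m,np.r_[C[i],C[i+1]]); h=cv2.convexHull((q*S).astype(np.int32)); cv2.fillConvexPoly(img,h,255,shift=4)
    return img>0
def brown(im):
    b,g,r=[im[...,i].astype(int) for i in range(3)]
    return (r>1.7*b)&(r>30)&(g<0.7*r)
def bottlefit(d,cams,p0,boxes):
    best=None
    def cost(p):
        c=0
        for k in cams:
            m,im=d[k]; x0,x1,y0,y1=boxes[k]
            S=sil(m,p[:2],p[2],p[3:5],im.shape[:2])[y0:y1,x0:x1]; B=brown(im)[y0:y1,x0:x1]
            c+=(cv2.GaussianBlur(S.astype(np.float32),(0,0),1)-cv2.GaussianBlur(B.astype(np.float32),(0,0),1)).__pow__(2).sum()
        return c
    from scipy.optimize import minimize
    s=np.array([.004,.004,.004,.03,.03]); p0=np.array(p0)
    r=minimize(lambda q:cost(p0+q*s),np.zeros(5),method="Powell",options=dict(xtol=.02,ftol=1e-4))
    return p0+r.x*s,r.fun
E
python3 - <<'E'
from bf import *
d=pickle.load(open("w10.pkl","rb"))
bx=dict(top=(430,490,195,240),scene=(155,200,110,187),wrist=(265,372,185,355))
for k in bx:
    x0,x1,y0,y1=bx[k]; B=brown(d[k][1])[y0:y1,x0:x1]; print(k,B.sum())
    cv2.imwrite(f"pics/b_{k}.png",cv2.resize((B*255).astype(np.uint8),None,fx=3,fy=3))
for cams in (["top"],["scene"],["top","scene"],["wrist"],["top","scene","wrist"]):
    p,f=bottlefit(d,cams,[.5716,-.2924,.326,0,0],bx); print(cams,p.round(4),round(f,1),"mouth",(p[:2]+p[3:5]*.145).round(4),round(p[2]-.145,4))
E
```

```text
top 328
scene 387
wrist 14614
['top'] [ 0.5707 -0.2897  0.3293  0.1596 -0.3695] 11.2 mouth [ 0.5938 -0.3433] 0.1843
['scene'] [ 0.3435 -0.2924  0.326   0.      0.    ] 231.3 mouth [ 0.3435 -0.2924] 0.181
['top', 'scene'] [ 0.5707 -0.2917  0.3303 -0.05   -0.1928] 896.9 mouth [ 0.5634 -0.3197] 0.1853
['wrist'] [ 0.5737 -0.2873  0.3284  0.0761  0.1126] 105.2 mouth [ 0.5847 -0.2709] 0.1834
['top', 'scene', 'wrist'] [ 0.5729 -0.2883  0.3288  0.0285  0.0266] 1435.2 mouth [ 0.577  -0.2844] 0.1838
```

```bash
sed -i 's/return (r>1.7.*/return (r>1.35*b+4)\&(r>14)\&(g<0.85*r)/' bf.py; python3 - <<'E'
from bf import *
d=pickle.load(open("w10.pkl","rb"))
bx=dict(top=(430,490,195,240),scene=(155,200,110,187))
L=[]
for k in bx:
    x0,x1,y0,y1=bx[k]; B=brown(d[k][1])[y0:y1,x0:x1]; print(k,B.sum())
    L.append(np.hstack([cv2.resize((B*255).astype(np.uint8),None,fx=5,fy=5,interpolation=0)[...,None].repeat(3,2),cv2.resize(d[k][1][y0:y1,x0:x1],None,fx=5,fy=5)]))
    cv2.imwrite(f"pics/bb_{k}.png",L[-1])
for cams in (["top"],["scene"],["top","scene"]):
    p,f=bottlefit(d,cams,[.5716,-.2924,.326,0,0],bx); print(cams,p.round(4),round(f,1),"mouth",(p[:2]+p[3:5]*.145).round(4),round(p[2]-.145,4))
E
```

```text
top 495
scene 1254
['top'] [ 0.5712 -0.2911  0.323   0.1069 -0.1803] 37.4 mouth [ 0.5867 -0.3172] 0.178
['scene'] [ 0.5698 -0.2951  0.33   -0.024  -0.0023] 200.3 mouth [ 0.5663 -0.2954] 0.185
['top', 'scene'] [ 0.5713 -0.2926  0.33    0.0007 -0.0085] 329.3 mouth [ 0.5714 -0.2938] 0.185
```

View pics/bb_top.png

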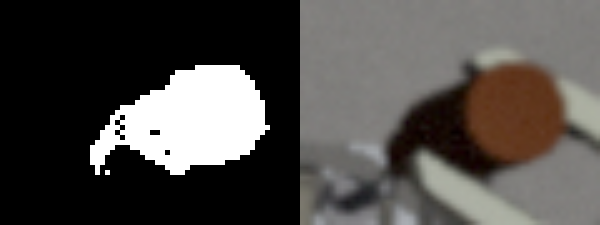

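View pics/bb_scene.png

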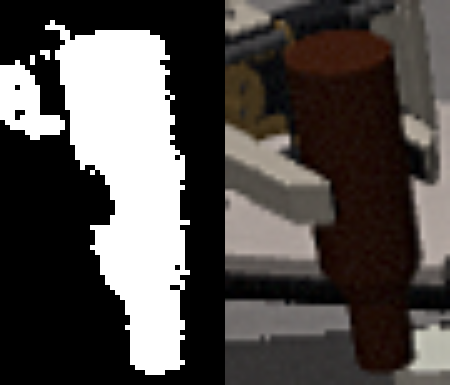

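```bash
python3 go2.py 0.566 -0.299 .225 60
```

```text
t 19.55 pos [ 0.5696 -0.2945  0.278 ] q [-1.07  0.76  1.29  1.31  2.05 -0.55] F [-0.4  0.3 -0.3] op 0.0436
[[0.014, 0.502, 0.865], [0.005, 0.865, -0.502], [-1.0, 0.011, 0.01]]
shift [ 0.0529 -0.0063 -0.0014] turn [-0.12  0.56 -0.64]
```

Emit:
carry_out(motion=[0.01, -0.003, -0.001, 0, 0.5, -0.6, -1, 0.015, -0.003, -0.001, 0, 0, 0, -1, 0.015, -0.001, 0, 0, 0, 0, -1, 0.01, 0, 0, 0, 0, 0, -1, 0, 0, 0, 0, 0, 0, -1])

```text
t: 20.05
tool_pos: [0.5622, -0.3024, 0.2258]
orientation: [0.411, 1.526, -0.418]
force: [-0.9, 0.7, -1.2]
opening: 0.0437
```

Emit:
carry_out(motion=[0, 0, 0, 0, 0, 0, -1, 0, 0, 0, 0, 0, 0, -1, 0, 0, 0, 0, 0, 0, -1, 0, 0, 0, 0, 0, 0, -1, 0, 0, 0, 0, 0, 0, -1])

```text
t: 20.55
tool_pos: [0.5623, -0.3026, 0.2263]
orientation: [0.411, 1.525, -0.417]
force: [0.9, -0.5, -1.2]
opening: 0.0435
```

```bash
python3 go2.py 0.5655 -0.2998 .225 60
python3 - <<'E'
from plant import imaging
from bf import *
d={}
for c in ["scene","top"]:
    m=imaging.camera_model(c);im=imaging.read_camera(c); d[c]=(m,im)
pickle.dump(d,open("w11.pkl","wb"))
cv2.imwrite("pics/s11.png",cv2.resize(d["scene"][1][120:260,140:250],None,fx=4.2,fy=4.2,interpolation=cv2.INTER_CUBIC))
bx=dict(top=(430,490,195,245),scene=(164,205,115,215))
for cams in (["scene"],["top","scene"]):
    p,f=bottlefit(d,cams,[.5655,-.2998,.28,0,0],bx); print(cams,p.round(4),round(f,1),"mouth",(p[:2]+p[3:5]*.145).round(4),round(p[2]-.145,4))
E
python3 go2.py 0.5655 -0.2998 .225 60
```

```text
t 20.55 pos [ 0.5623 -0.3026  0.2263] q [-1.08  0.84  1.27  1.26  2.04 -0.62] F [ 0.9 -0.5 -1.2] op 0.0435
[[0.004, 0.504, 0.863], [-0.005, 0.863, -0.504], [-1.0, -0.002, 0.007]]
shift [0.0013 0.004  0.0013] turn [-0.3   0.38  0.14]
['scene'] [ 0.567  -0.3007  0.284  -0.0185 -0.0084] 106.0 mouth [ 0.5644 -0.3019] 0.139
['top', 'scene'] [ 0.5643 -0.3004  0.2815  0.0201 -0.0175] 211.3 mouth [ 0.5672 -0.303 ] 0.1365
t 20.65 pos [ 0.5623 -0.3026  0.2262] q [-1.08  0.84  1.26  1.26  2.04 -0.62] F [ 0.7  0.6 -1.1] op 0.0435
[[0.004, 0.504, 0.863], [-0.005, 0.863, -0.504], [-1.0, -0.003, 0.007]]
shift [0.0012 0.004  0.0013] turn [-0.29  0.37  0.14]
```

View pics/s11.png

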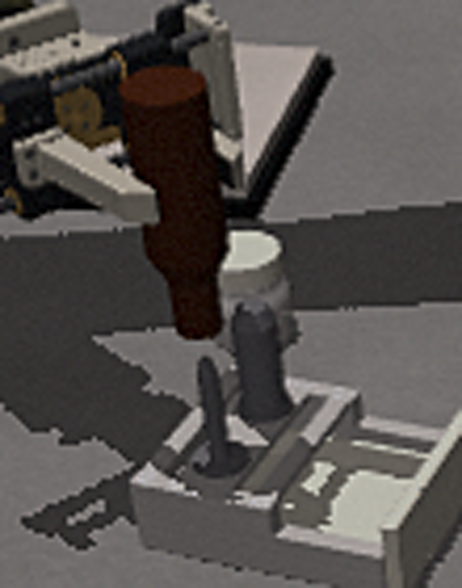

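Emit:
carry_out(motion=[0.005, 0.0035, 0, -0.3, 0.37, 0.14, -1, 0.006, 0, 0, 0, 0, 0, -1, 0.006, 0, 0, 0, 0, 0, -1, 0.005, 0, 0, 0, 0, 0, -1, 0, 0, 0, 0, 0, 0, -1])

```text
t: 21.15
tool_pos: [0.5643, -0.2989, 0.202]
orientation: [0.41, 1.533, -0.409]
force: [0.2, 0.2, -1.4]
opening: 0.0437
```

```bash
python3 go2.py 0.5637 -0.3005 .2 60
```

```text
t 21.15 pos [ 0.5643 -0.2989  0.202 ] q [-1.08  0.89  1.25  1.25  2.03 -0.64] F [ 0.2  0.2 -1.4] op 0.0437
[[-0.001, 0.499, 0.866], [0.001, 0.866, -0.499], [-1.0, 0.0, -0.001]]
shift [ 0.002  -0.0017  0.0002] turn [ 0.05 -0.05 -0.  ]
```

Emit:
carry_out(motion=[0.005, -0.0015, 0, 0, 0, 0, -1, 0.006, 0, 0, 0, 0, 0, -1, 0.006, 0, 0, 0, 0, 0, -1, 0.005, 0, 0, 0, 0, 0, -1, 0, 0, 0, 0, 0, 0, -1])

```text
t: 21.65
tool_pos: [0.5633, -0.3005, 0.1775]
orientation: [0.411, 1.533, -0.409]
force: [-0.5, -0.3, -0.8]
opening: 0.0438
```

```bash
python3 go2.py 0.5637 -0.3005 .18 60
python3 - <<'E'
from plant import imaging
from bf import *
d={}
for c in ["scene","top"]:
    m=imaging.camera_model(c);im=imaging.read_camera(c); d[c]=(m,im)
cv2.imwrite("pics/s12.png",cv2.resize(d["scene"][1][130:250,150:240],None,fx=4.8,fy=4.8,interpolation=cv2.INTER_CUBIC))
bx=dict(top=(430,490,195,245),scene=(166,205,125,225))
for cams in (["scene"],["top","scene"]):
    p,f=bottlefit(d,cams,[.5655,-.2998,.26,0,0],bx); print(cams,p.round(4),round(f,1),"mouth",(p[:2]+p[3:5]*.145).round(4),round(p[2]-.145,4))
E
```

```text
t 21.65 pos [ 0.5633 -0.3005  0.1775] q [-1.08  0.93  1.23  1.24  2.02 -0.67] F [-0.5 -0.3 -0.8] op 0.0438
[[-0.001, 0.5, 0.866], [0.001, 0.866, -0.5], [-1.0, 0.0, -0.002]]
shift [-0.0025  0.0002  0.0003] turn [ 0.03 -0.09 -0.02]
['scene'] [ 0.5632 -0.3007  0.2298 -0.0671 -0.0302] 106.8 mouth [ 0.5535 -0.3051] 0.0848
['top', 'scene'] [ 0.5649 -0.2972  0.2357  0.0207 -0.0148] 217.6 mouth [ 0.5679 -0.2993] 0.0907
```

View pics/s12.png

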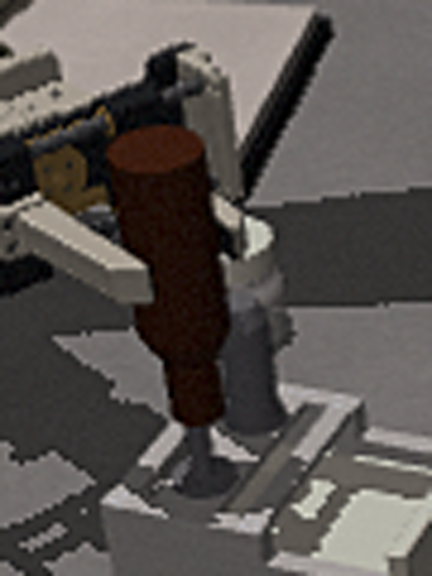

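Emit:
carry_out(motion=[0.005, 0, 0, 0, 0, 0, -1, 0.006, 0, 0, 0, 0, 0, -1, 0.006, 0, 0, 0, 0, 0, -1, 0.004, 0, 0, 0, 0, 0, -1, 0, 0, 0, 0, 0, 0, -1])

```text
t: 22.25
tool_pos: [0.5636, -0.3009, 0.1561]
orientation: [0.409, 1.531, -0.41]
force: [-0.0, 1.0, -1.1]
opening: 0.0436
```

```bash
python3 go2.py 0.5637 -0.3005 .15 60
python3 - <<'E'
from plant import imaging
from bf import *
d={}
for c in ["scene","top"]:
    m=imaging.camera_model(c);im=imaging.read_camera(c); d[c]=(m,im)
cv2.imwrite("pics/s13.png",cv2.resize(d["scene"][1][130:250,150:240],None,fx=4.8,fy=4.8,interpolation=cv2.INTER_CUBIC))
E
```

```text
t 22.25 pos [ 0.5636 -0.3009  0.1561] q [-1.08  0.97  1.22  1.22  2.02 -0.7 ] F [-0.   1.  -1.1] op 0.0436
[[0.0, 0.5, 0.866], [-0.001, 0.866, -0.5], [-1.0, -0.001, 0.001]]
shift [ 0.0061  0.0004 -0.0001] turn [0.03 0.03 0.03]
```

View pics/s13.png

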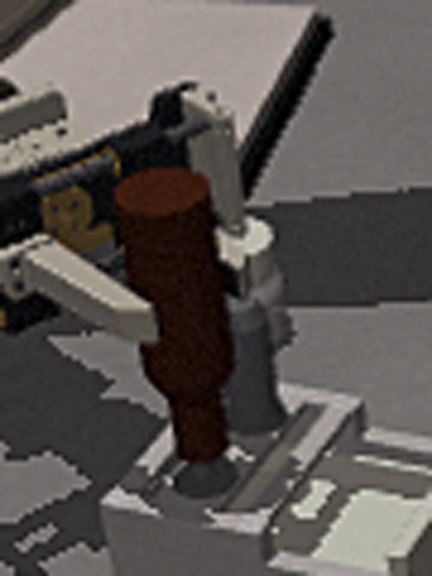

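Peg is inside the neck (neck bottom at crop (200,460), collar just below), no contact force. The last ~15 mm slowly.

Emit:
carry_out(motion=[0.003, 0, 0, 0, 0, 0, -1, 0.003, 0, 0, 0, 0, 0, -1, 0.002, 0, 0, 0, 0, 0, -1, 0.002, 0, 0, 0, 0, 0, -1, 0, 0, 0, 0, 0, 0, -1])

```text
t: 22.85
tool_pos: [0.5639, -0.3013, 0.1465]
orientation: [0.408, 1.53, -0.411]
force: [0.3, 0.2, -1.6]
opening: 0.0435
```

Emit:
carry_out(motion=[0.002, 0, 0, 0, 0, 0, -1, 0.002, 0, 0, 0, 0, 0, -1, 0, 0, 0, 0, 0, 0, -1, 0, 0, 0, 0, 0, 0, -1, 0, 0, 0, 0, 0, 0, -1])

```text
t: 23.35
tool_pos: [0.5639, -0.3013, 0.1422]
orientation: [0.408, 1.53, -0.411]
force: [-0.7, -0.7, -1.0]
opening: 0.0437
```

```bash
python3 go2.py 0.5637 -0.3005 .142 60
python3 - <<'E'
from plant import imaging
from bf import *
d={}
for c in ["scene","top"]:
    m=imaging.camera_model(c);im=imaging.read_camera(c); d[c]=(m,im)
cv2.imwrite("pics/s14.png",cv2.resize(d["scene"][1][140:250,150:240],None,fx=5,fy=5,interpolation=cv2.INTER_CUBIC))
E
```

```text
t 23.35 pos [ 0.5639 -0.3013  0.1422] q [-1.08  1.    1.2   1.22  2.01 -0.71] F [-0.7 -0.7 -1. ] op 0.0437
[[0.001, 0.5, 0.866], [-0.002, 0.866, -0.5], [-1.0, -0.001, 0.002]]
shift [ 0.0002  0.0006 -0.0006] turn [0.03 0.14 0.07]
```

View pics/s14.png

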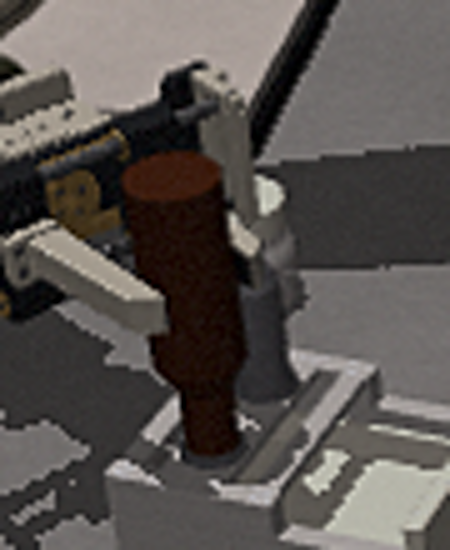

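Emit:
carry_out(motion=[0.0015, 0, 0, 0, 0, 0, -1, 0.001, 0, 0, 0, 0, 0, -1, 0, 0, 0, 0, 0, 0, -1, 0, 0, 0, 0, 0, 0, -1, 0, 0, 0, 0, 0, 0, -1])

```text
t: 23.95
tool_pos: [0.564, -0.3016, 0.141]
orientation: [0.408, 1.527, -0.41]
force: [0.2, 0.3, 1.0]
opening: 0.0434
```

```bash
python3 go2.py 0.5637 -0.3005 .142 60
```

```text
t 23.95 pos [ 0.564  -0.3016  0.141 ] q [-1.08  1.    1.2   1.22  2.01 -0.72] F [0.2 0.3 1. ] op 0.0434
[[0.004, 0.499, 0.867], [-0.003, 0.867, -0.499], [-1.0, -0.0, 0.005]]
shift [-0.001   0.0008 -0.0008] turn [0.06 0.26 0.02]
```

Emit:
carry_out(motion=[0.001, 0, 0, 0, 0, 0, -1, 0.001, 0, 0, 0, 0, 0, -1, 0, 0, 0, 0, 0, 0, -1, 0, 0, 0, 0, 0, 0, -1, 0, 0, 0, 0, 0, 0, -1])

```text
t: 24.45
tool_pos: [0.5639, -0.3018, 0.141]
orientation: [0.408, 1.525, -0.408]
force: [-0.7, -0.3, 2.4]
opening: 0.0433
```

```bash
python3 go2.py 0.5637 -0.3005 .142 60
```

```text
t 24.45 pos [ 0.5639 -0.3018  0.141 ] q [-1.08  1.    1.2   1.22  2.01 -0.72] F [-0.7 -0.3  2.4] op 0.0433
[[0.007, 0.498, 0.867], [-0.002, 0.867, -0.498], [-1.0, 0.002, 0.007]]
shift [-0.001   0.001  -0.0008] turn [ 0.14  0.4  -0.13]
```

Emit:
carry_out(motion=[0, 0, 0, 0, 0, 0, 0, 0, 0, 0, 0, 0, 0, 0.4, 0, 0, 0, 0, 0, 0, 0.5, 0, 0, 0, 0, 0, 0, 0.5, 0, 0, 0, 0, 0, 0, 0.5])

```text
t: 24.95
tool_pos: [0.564, -0.3017, 0.14]
orientation: [0.409, 1.526, -0.409]
force: [-0.3, 0.3, -0.1]
opening: 0.069
```

```bash
python3 go2.py 0.5637 -0.3005 .142 60
python3 - <<'E'
from plant import imaging
from bf import *
im=imaging.read_camera("scene")
cv2.imwrite("pics/s15.png",cv2.resize(im[140:250,150:260],None,fx=5,fy=5,interpolation=cv2.INTER_CUBIC))
E
```

```text
t 24.95 pos [ 0.564  -0.3017  0.14  ] q [-1.08  1.    1.2   1.22  2.01 -0.72] F [-0.3  0.3 -0.1] op 0.069
[[0.006, 0.499, 0.867], [-0.002, 0.867, -0.499], [-1.0, 0.001, 0.006]]
shift [-0.002   0.0009 -0.0008] turn [ 0.1   0.34 -0.08]
```

View pics/s15.png

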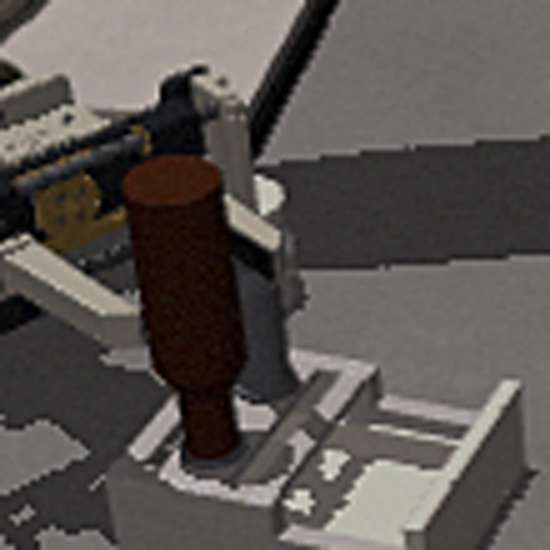

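Emit:
carry_out(motion=[0, -0.01, 0, 0, 0, 0, 0.5, 0, -0.015, 0, 0, 0, 0, 0.5, -0.003, -0.02, 0, 0, 0, 0, 0.5, -0.01, -0.02, 0, 0, 0, 0, 0.5, -0.015, -0.02, 0, 0, 0, 0, 0.5])

```text
t: 25.5
tool_pos: [0.5183, -0.3777, 0.1662]
orientation: [0.41, 1.531, -0.404]
force: [-0.6, -0.1, 0.6]
opening: 0.0701
```

Emit:
carry_out(motion=[-0.02, -0.02, 0, 0, 0, 0, 0.5, -0.03, -0.02, 0, 0, 0, 0, 0.5, -0.03, -0.01, 0, 0, 0, 0, 0.5, -0.02, 0, 0, 0, 0, 0, 0.5, 0, 0, 0, 0, 0, 0, 0.5])

```text
t: 26.0
tool_pos: [0.4865, -0.4307, 0.2705]
orientation: [0.412, 1.528, -0.412]
force: [0.7, -0.1, 0.3]
opening: 0.0697
```

```bash
python3 go2.py 0.5637 -0.3005 .142 60
python3 - <<'E'
from plant import imaging
from bf import *
d={}
for c in ["scene","top"]:
    m=imaging.camera_model(c);im=imaging.read_camera(c); d[c]=(m,im)
pickle.dump(d,open("w16.pkl","wb"))
cv2.imwrite("pics/s16.png",d["scene"][1])
a=cv2.resize(d["top"][1][205:285,380:480],None,fx=6,fy=6,interpolation=cv2.INTER_CUBIC); cv2.imwrite("pics/t16.png",a)
bx=dict(top=(430,475,210,245),scene=(168,205,150,240))
for cams in (["scene"],["top","scene"]):
    p,f=bottlefit(d,cams,[.5655,-.2998,.195,0,0],bx); print(cams,p.round(4),round(f,1),"mouth",(p[:2]+p[3:5]*.145).round(4),round(p[2]-.145,4))
m,im=d["top"]
R=[.5388,-.2631,-.0404]
for L in [(62,75,52),(62,85,52),(-62,75,52),(-62,85,52)]:
    print(L,((proj(m,T(R,np.array([L])/1000))[0]-[380,205]+.5)*6-.5).round(0))
E
```

```text
t 26.0 pos [ 0.4865 -0.4307  0.2705] q [-1.24  0.97  0.96  1.27  2.23 -0.47] F [ 0.7 -0.1  0.3] op 0.0697
[[0.003, 0.502, 0.865], [-0.001, 0.865, -0.502], [-1.0, 0.001, 0.003]]
shift [0.1286 0.1513 0.001 ] turn [-0.15  0.16 -0.03]
['scene'] [ 0.5673 -0.3005  0.1965 -0.0185 -0.0094] 51.5 mouth [ 0.5646 -0.3018] 0.0515
['top', 'scene'] [ 0.5664 -0.3001  0.194  -0.0196 -0.0182] 106.4 mouth [ 0.5636 -0.3027] 0.049
(62, 75, 52) [122.  94.]
(62, 85, 52) [100.  92.]
(-62, 75, 52) [109. 367.]
(-62, 85, 52) [ 87. 366.]
```

View pics/s16.png

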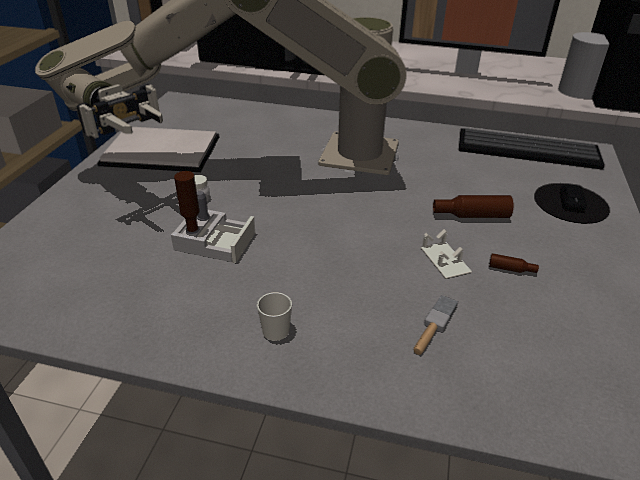

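View pics/t16.png

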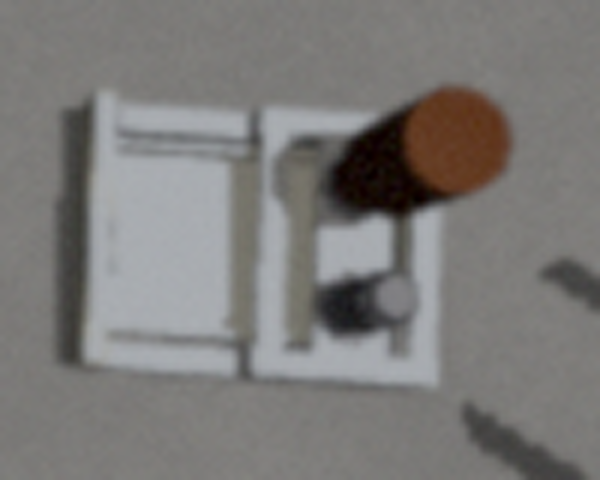

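```bash
python3 - <<'E'
from h import *
d=pickle.load(open("w16.pkl","rb")); m9,i9=pickle.load(open("w9.pkl","rb"))
a=cv2.resize(i9[35:205,235:410],None,fx=4.4,fy=4.4,interpolation=cv2.INTER_CUBIC)[:600]; cv2.imwrite("pics/z9.png",a)
b=cv2.resize(d["scene"][1][205:265,165:260],None,fx=8,fy=8,interpolation=cv2.INTER_CUBIC); cv2.imwrite("pics/z16.png",b)
E
```

```text
(no output)
```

View pics/z9.png

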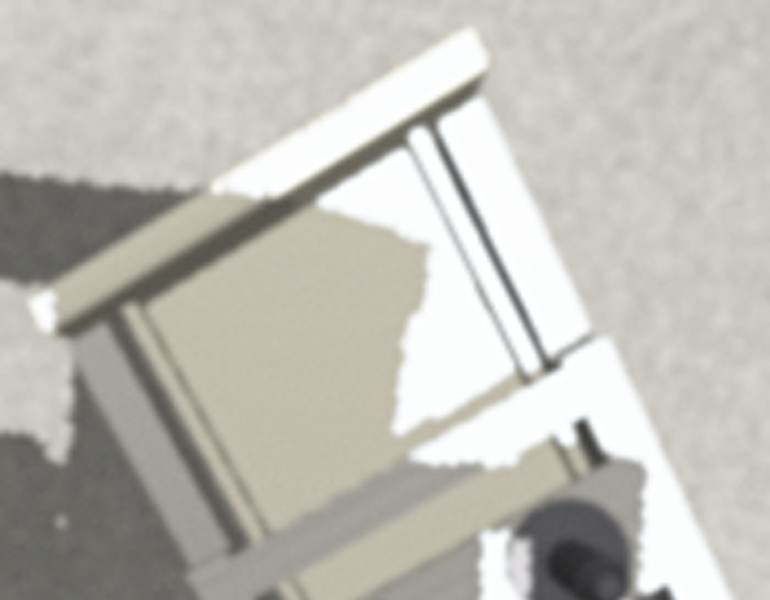

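View pics/z16.png

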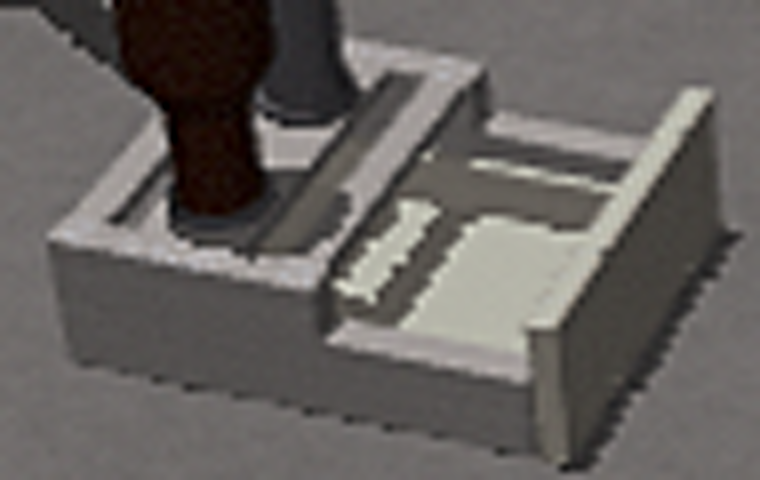

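```bash
python3 - <<'E'
from plant import robot
s=robot.read_state(); print(s["t"],abs(s["dq"]).max())
print(robot.close_job())
E
```

```text
26.1 0.03042483903395091
the job is handed in; nothing more can be done
None
```

I finished both parts and handed the job in at about 26 s; the hand-in gave no verdict.

**Tray:** I gripped it by its end board, turned it end for end and slid it nose first between the rails until the board met the rail ends, with about 18 N of contact. The last close-ups show the board flush with both rail ends and no gap. The overhead-camera fit disagreed slightly: one quick reading put the board about 6 mm out, right at the limit. After correcting its edge position I got about 2–3 mm out, within the allowed 6 mm. I trusted the flush look and the contact force, and did not push again.

**Bottle:** I took the middle-sized bottle from the cradle, turned it mouth down and lowered it over the slim peg. It touched the collar with only 2–3 N. After release and retreat, the fitted mouth was about 2–4 mm from the peg's axis and within about 1.5 mm of the collar. The fitted tilt was about 0.02–0.03 rad.

**Bystanders:** In the last scene picture the cup, jar and brush appear where they started. The gripper was clear of everything, and the force reading was near zero.

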